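Put the honey dipper away in the lidded holder

ROBOT

A 6-joint arm with a two-finger parallel gripper is mounted at the origin on the work surface. World frame = base frame: x ahead of the robot, y to its left, z up, the work surface at z = 0. Lengths are in mm, angles in rad, forces in N, time in s.
With the tool pointing down it reaches from about 375 to 900 mm from the base axis. Payload 3.1 kg.
Tool frame: the origin (TCP) lies midway between the tips of the shut fingers; the grasp point (between the pads) lies 19 mm behind it; z points along the fingers, y is the line along which they close (so a half turn about z gives the same grasp; the last joint's range is limited). The gripper opens to 87 mm and grips with 3 to 60 N. Pads are 19 mm wide; open, the fingers measure 117 mm over their backs; the gripper's body (75 mm by 190 mm) begins 51 mm behind the grasp point.
Start: joints at [1.137, 0.527, 1.433, -0, 1.181, -0.178], TCP at [157.492, 604.808, 198.748] pointing down, gripper open.
Joint ranges: [-3.08, 3.08], [-0.75, 2.2], [0.22, 2.44], [-1.43, 4.57], [0, 2.65], [-2.85, 2.85]. Speed limits (rad/s): [2.79, 2.79, 3.14, 3.14, 3.14, 3.14].

INTERFACE

Orientations are given as a unit quaternion [x, y, z, w].
In Python, from rig import env, cams, workorder gives the robot as it stands.
- The arm moves only by the tool play_rows, never from a script. Its argument "deltas" is text: rows parted by semicolons, each of 7 numbers parted by spaces: the turn, a rotation vector about the world's x, y, z in rad, then the shift along the world's x, y, z in mm, then the closure, from -1 (fully open) to 1 (shut). A call has 1 to 12 rows; each row shifts and turns the commanded pose from where the row before left it; what a row does not reach is not made up. A row lasts 1/12 s, in which the tool goes at most 41.7 mm and 7.16 degrees, less where a joint would pass 70% of its speed; a pose out of reach is approached as far as the arm can. A call with a gripper value outside its range is refused whole. The fingers move at their own pace and stop on an object; the grip force is fixed at half the most. Time passes only in rows, so rows that do not move let the fingers close. It gives the time, the measured TCP pose, the force, the opening and the grip force at its end, in the units of the state.
- env.get_obs(): the state, without advancing time (a new reading comes with each control period).
- cams.read_camera(name): name is "side" or "top"; returns a dict with "img" (480x640x3 uint8, red, green, blue), "depth" (480x640 float32, mm along the optical axis (not along the pixel's ray), 0 where there is no reading), "fx", "fy", "cx", "cy" (pixels), "origin" and "rotation" of the camera in the world. Camera axes: x right, y up, looking along -z (the intrinsics and any distortion apply to the point x, -y, -z); pixel columns grow to the right and rows downward; lengths in mm; the calibration is good to about 2 mm. A picture is of the moment at which its call begins.
- workorder.close_job(): hands the job in; it is judged then, once.
The state is a dict: "t": time; "q": joint angles; "joint_velocities": joint speeds; "joint_efforts": joint torques, N m; "tool_pos": TCP position; "tool_rot": TCP orientation; "contact_force": force on the tool from outside, world axes, zero at the start; "torque": the same for the moment, N m; "grip_width": finger opening in mm; "gripper_force": force on a finger pad.
Only numpy, scipy, OpenCV 4.12 (cv2) and the standard library are available. Lean on these libraries where they do the work, as an engineer would, in place of code of your own. Each camera call takes 0.05 s, during which the arm holds its last target. There are 200 camera calls.

TASK

Flip the lid of the square utensil holder open until it rests on its stop. Then lay the honey dipper on the sloping leaf of the open lid stand, tail end down against the toe and head up, let go of it so that you can take it again another way (by its head, say), and drop it tail end down into the holder, so that it stands on the holder's floor with its head sticking out and the lid still open. Leave everything else on the ledge where it is.

Things in the scene. Friction and masses are not known exactly. Their poses are not given: they have to be found in the camera images.
- dipper: Wooden honey dipper, 200 mm long, 50 g. Square handle 14 x 14 mm, 152 mm long; round grooved head, 32 mm across, 48 mm long. Origin on its axis, mid-length; x runs along it from head to tail. It starts lying on the ledge, head towards the robot, a flat of the handle down: the axis is 16 mm up at the head, 7 mm at the tail.
- dipper_head (a point): Centre of the dipper's head, on its axis, 176 mm from the tail end.
- dipper_tail (a point): Centre of the plain tail end of the dipper's handle.
- holder: Square aluminium utensil holder, fixed: 60 x 60 mm outside, 44 x 44 mm inside (walls and floor 8 mm), rim 115 mm above the ledge. Origin under its centre, z up; its far side (+x of its frame) carries the lid's hinge.
- holder_in (a point): Centre of the holder's inner floor, 8 mm above the ledge, 107 mm below the rim.
- lid (a joint): Hinge angle of the holder's lid: 0 shut, 1.9 rad fully open on its stop, leaning back away from the robot. Past about 1.2 rad it falls open by itself, before that it falls shut. The lid is a 60 x 60 x 6 mm aluminium plate.
- lid_handle (a point): Grip point of the black knob that stands in the middle of the lid; 41 mm above and 30 mm in front of the hinge line when the lid is shut. The knob is round, 28 mm across, its top 49 mm above the hinge line.
- lid_hinge (a point): Middle of the lid's hinge line, 0.5 mm above the holder's far rim; the hinge line runs along the holder's y axis.
- lidstand: Folding aluminium lid stand, flipped open, fixed: flat base 165 x 116 x 6 mm and an open frame (leaf) 110 mm wide sloping at 45 degrees, high on the robot's side (-x of its frame), low on the far side. A toe (end stop) with two cheeks at the low end and a cross bar with two prongs at the high end cradle a handle; between them the frame is open, 90 mm wide. Origin under the base's centre, z up.
- toe (a point): Where the centre of the dipper's tail end lies when the dipper lies home on the leaf: against the toe, midway between the cheeks, 27 mm above the ledge. The cheeks are 26 mm apart, 28 mm long, 21 mm high.
- saddle (a point): Where the axis of the dipper's handle passes over the middle of the top cross bar, midway between the prongs, 134 mm up the slope from point toe. The prongs are 26 mm apart, 14 mm long, 21 mm high.
- tagine: Bystander: terracotta tagine, 196 mm across, 184 mm high. Origin under its centre.
- grinder: Bystander: black plastic spice grinder, 56 mm across, 110 mm high. Origin under its centre.
- dish: Bystander: round glass dish, 140 mm across, 45 mm high. Origin under its centre.
- spoon: Bystander: wooden spoon lying on the ledge, 180 mm long, under 25 mm high. Origin under its middle, x along it.
- ramekin: Bystander: white ceramic ramekin, 70 mm across, 28 mm high. Origin under its centre.
- jar: Bystander: amber glass jar with steel cap, 64 mm across, 95 mm high. Origin under its centre.
- mug: Bystander: blue ceramic mug, 80 mm across, 90 mm high. Origin under its centre.
Not all that is in view belongs to the job. There is more than one size of the holder; the one meant has the size given above.

How it is judged (in metres and radians):
On the way, in this order (a step that is already met when the one before it is completed fails the run):
1. the holder's lid is flipped open onto its stop (value of joint lid above 1.8 rad), for 0.2 s.
2. the dipper lies on the stand's sloping leaf, tail down at the toe, let go and at rest (distance between dipper_tail and toe below 0.025 m and horizontal distance between dipper_head and saddle below 0.06 m and angle between dipper's own x axis and vertical between 2.1 and 2.6 rad and contact force between the fingers and dipper below 0.05 N and linear speed of dipper below 0.02 m/s), for 0.2 s.
At the end, for the whole second after the job is handed in: The dipper stands in the holder, let go: its tail end within 15 mm of the inner floor and inside the walls, its axis within 29 degrees of upright with the head on top; the lid is open on its stop (over 1.8 rad) (value of joint lid above 1.8 rad and x of dipper_tail in the frame of holder_in between -0.024 and 0.024 m and y of dipper_tail in the frame of holder_in between -0.024 and 0.024 m and z of dipper_tail in the frame of holder_in below 0.015 m and angle between dipper's own x axis and vertical above 2.64 rad); the robot touches nothing.
It fails at once if a bystander is shifted by more than 30 mm (distance of any of tagine, grinder, dish, spoon, ramekin, jar, mug from where it was at the start of the episode above 0.03 m).
It also fails if it takes over 72 s, if anything falls off the work surface, if the arm or the gripper's body presses on something with over 40 N, if the wrist force passes 120 N, or if a joint passes its speed limit or range.

## Working session

There is one attempt and no reset: what is moved stays moved. The work goes in short steps, Python scripts to look and compute and a tool call to move; the robot and the scene stay as the last step left them, time stands still between calls to the robot, and variables do not carry over. Pictures are saved under pics/ and viewed, at most 10 in all, crops included, and the job is handed in when it is done.

Besides the shell and the picture viewer there is one more tool, called after ">>>" by a JSON object that holds its "name" and its "arguments", one argument or row to a line. play_rows: Moves the arm, as the interface text tells. Its arguments: {"type":"object","properties":{"deltas":{"type":"string"}},"required":["deltas"]}

```bash
ls; mkdir -p pics; cat > h.py <<'E'
import numpy as np, cv2
from rig import env, cams, workorder
def cap(n):
    c=cams.read_camera(n); np.savez(f'{n}.npz',**{k:v for k,v in c.items()}); return c
def pts(c):
    v,u=np.mgrid[0:480,0:640]; d=c['depth']
    P=np.stack([(u-c['cx'])/c['fx']*d,-(v-c['cy'])/c['fy']*d,-d],-1)
    W=P@np.array(c['rotation']).T+np.array(c['origin']); W[d==0]=np.nan
    return W
def load(n): return {k:v for k,v in np.load(f'{n}.npz').items()}
E
python3 - <<'E'
from h import *
for n in('side','top'):
    c=cap(n); cv2.imwrite(f'pics/{n}0.png',c['img'][...,::-1]); print(n,[ (k,np.round(v,3).tolist()) for k,v in c.items() if k not in('img','depth')])
print(env.get_obs())
E
```

```text
pics
side [('fx', 473.815), ('fy', 473.815), ('cx', 323.972), ('cy', 232.268), ('origin', [569.687, 787.245, 1068.319]), ('rotation', [-0.002, 0.336, 0.942, -0.026])]
top [('fx', 480.711), ('fy', 480.711), ('cx', 318.479), ('cy', 238.406), ('origin', [317.462, -13.896, 1708.536]), ('rotation', [-0.061, 0.059, 0.715, -0.694])]
{'t': 0.1, 'q': array([ 1.13747772e+00,  5.28357146e-01,  1.43373160e+00, -3.03287507e-06,
        1.18136196e+00, -1.78503026e-01]), 'joint_velocities': array([-0.00125542, -0.00261515, -0.00358562,  0.00074845, -0.00363891,
       -0.00128323]), 'joint_efforts': array([ 4.46950553e-04, -4.40984917e+01, -1.77149445e+01,  6.35402952e-02,
        5.33902121e-02, -5.10982215e-05]), 'tool_pos': array([157.23131002, 604.20983007, 197.89291062]), 'tool_rot': array([ 1.27062747e-01,  9.91894246e-01, -8.86316278e-04, -2.78449855e-04]), 'contact_force': array([ 0.10984861, -0.1833264 ,  0.00289779]), 'torque': array([ 0.00303941, -0.00048764,  0.03261886]), 'gripper_force': 0.0, 'grip_width': 87.02602692807685}
```

View pics/side0.png

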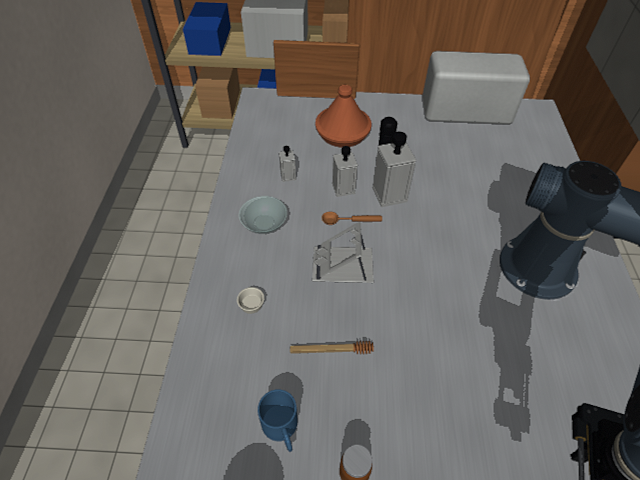

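View pics/top0.png

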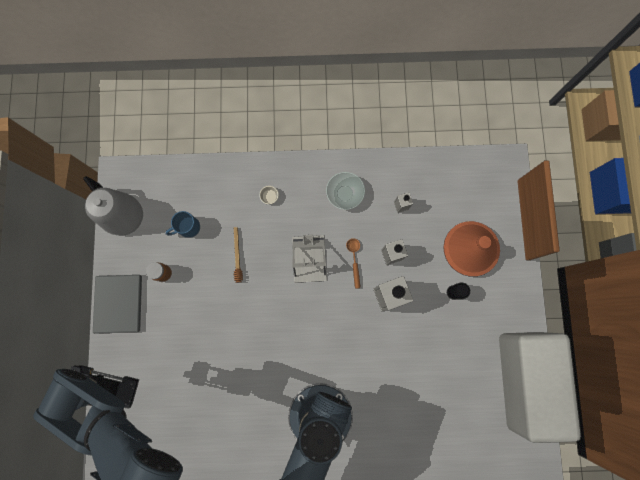

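The side view shows the dipper from about (290,348) to (373,347), the stand around (343,258), and three holders at (288,163), (345,172) and (394,175). The top view shows the same holders at (404,202), (396,251) and (395,293). I'll measure their sizes to find the 60 mm one with its rim at 115 mm.

```bash
cat > h.py <<'E'
import numpy as np, cv2
from scipy.spatial.transform import Rotation as R
from rig import env, cams, workorder
def cap(n):
    c=cams.read_camera(n); np.savez(f'{n}.npz',**{k:v for k,v in c.items()}); return c
def pts(c):
    v,u=np.mgrid[0:480,0:640]; d=c['depth']
    P=np.stack([(u-c['cx'])/c['fx']*d,-(v-c['cy'])/c['fy']*d,-d],-1)
    W=R.from_quat(c['rotation']).apply(P.reshape(-1,3)).reshape(P.shape)+np.array(c['origin']); W[d==0]=np.nan
    return W
def load(n): return {k:v for k,v in np.load(f'{n}.npz').items()}
def comps(W,lo=6,hi=300,near=None):
    m=((W[...,2]>lo)&(W[...,2]<hi)&(W[...,0]>250)&(W[...,0]<800)&(abs(W[...,1])<800)).astype(np.uint8)
    return cv2.connectedComponentsWithStats(m,connectivity=8)
E
python3 - <<'E'
from h import *
for n in('top','side'):
    c=load(n); W=pts(c); k,l,s,ce=comps(W)
    print(n,'table z',np.nanmedian(W[300:330,200:260,2]) if n=='top' else np.nanmedian(W[300:340,180:230,2]))
    for i in range(1,k):
        if s[i,4]<25: continue
        p=W[l==i]; lo,hi=np.nanmin(p,0),np.nanmax(p,0)
        print(np.round(ce[i]),s[i,4],'lo',lo.round(),'hi',hi.round())
        h=p[:,2]
# rim sizes from top view: points near each holder
c=load('top');W=pts(c)
for u,v in((404,202),(396,251),(395,293)):
    q=W[v-25:v+25,u-25:u+25].reshape(-1,3); q=q[q[:,2]>40]
    hist,e=np.histogram(q[:,2],bins=np.arange(40,260,4)); z=e[hist.argmax()]+2
    p=q[abs(q[:,2]-z)<5,:2].astype(np.float32); print((u,v),z,len(p),cv2.minAreaRect(p))
E
```

```text
top table z -0.3842995141835672
[538. 213.] 2959 lo [ 507. -768.    6.] hi [ 800. -738.  230.]
[113. 210.] 2089 lo [639. 619.   6.] hi [800. 761. 211.]
[345. 196.] 630 lo [ 703. -187.    6.] hi [800. -43.  54.]
[268. 194.] 173 lo [738. 126.   6.] hi [800. 197.  35.]
[403. 202.] 270 lo [ 696. -358.    6.] hi [ 771. -285.  126.]
[183. 225.] 516 lo [626. 409.   6.] hi [728. 543.  96.]
[471. 249.] 2465 lo [ 454. -648.    6.] hi [ 650. -449.  192.]
[237. 258.] 296 lo [460. 259.   6.] hi [659. 297.  40.]
[309. 256.] 993 lo [454. -36.   6.] hi [621.  89. 142.]
[354. 262.] 278 lo [ 424. -162.    6.] hi [ 610. -108.   27.]
[394. 252.] 465 lo [ 506. -331.    6.] hi [ 598. -221.  172.]
[158. 272.] 394 lo [471. 511.   6.] hi [541. 607. 105.]
[117. 304.] 2708 lo [298. 615.   6.] hi [501. 789.  39.]
[393. 294.] 899 lo [ 344. -326.    6.] hi [ 472. -200.  241.]
[458. 291.] 319 lo [ 376. -535.    6.] hi [ 438. -455.  123.]
[533. 334.] 250 lo [ 250. -782.    6.] hi [ 264. -623.  204.]
side table z -1.6584882409697457
[328.  97.] 7314 lo [ 463. -768.    6.] hi [ 800. -230.  222.]
[430.  85.] 633 lo [ 
[... 165 characters left out ...]

[271. 213.] 699 lo [ 710. -181.    6.] hi [800. -40.  48.]
[341. 245.] 1354 lo [ 432. -158.    6.] hi [624.  85. 136.]
[252. 298.] 263 lo [741. 128.   6.] hi [800. 201.  32.]
[335. 348.] 648 lo [466. 265.   6.] hi [664. 295.  35.]
[278. 416.] 1238 lo [631. 419.   6.] hi [710. 526.  94.]
[355. 463.] 983 lo [476. 520.  10.] hi [538. 577.  99.]
(404, 202) 90 100 ((722.228515625, -315.94482421875), (43.57830810546875, 43.68358612060547), 13.88089370727539)
(396, 251) 122 201 ((543.74169921875, -271.52862548828125), (57.67284393310547, 60.25543975830078), 16.059741973876953)
(395, 293) 174 526 ((398.12811279296875, -252.55075073242188), (85.50688171386719, 86.59583282470703), 18.098501205444336)
```

```bash
python3 - <<'E'
from h import *
t=load('top');s=load('side')
a=cv2.resize(t['img'][215:315,290:425],None,fx=3,fy=3,interpolation=cv2.INTER_CUBIC)
b=cv2.resize(s['img'][140:290,305:425],None,fx=3,fy=3,interpolation=cv2.INTER_CUBIC)
H=450; im=np.zeros((H,a.shape[1]+b.shape[1],3),np.uint8); im[:300,:a.shape[1]]=a; im[:,a.shape[1]:]=b
cv2.imwrite('pics/crop1.png',im[...,::-1]); print(im.shape)
W=pts(t);S=pts(s)
for n,X in(('top',W),('side',S)):
    q=X.reshape(-1,3); q=q[np.isfinite(q[:,2])]
    m=(abs(q[:,0]-545)<55)&(abs(q[:,1]+272)<50)
    p=q[m&(abs(q[:,2]-121)<5)]; print(n,'lid',cv2.minAreaRect(p[:,:2].astype(np.float32)),np.median(p[:,2]))
    k=q[m&(q[:,2]>150)]; print('knob',k.mean(0),k.min(0),k.max(0))
    # dipper
    d=q[(q[:,0]>440)&(q[:,0]<680)&(q[:,1]>240)&(q[:,1]<320)&(q[:,2]>6)]
    h=d[:,0]<510; l=cv2.fitLine(d[~h][:,:2].astype(np.float32),cv2.DIST_L2,0,.01,.01).ravel()
    print('dipper dir',np.degrees(np.arctan2(l[1],l[0])),l[2:], 'x',d[:,0].min(),d[:,0].max(),'zhandle',np.median(d[~h][:,2]), np.median(d[:,1][h]),d[h][:,2].max())
    # stand base
    st=q[(q[:,0]>430)&(q[:,0]<640)&(q[:,1]>-60)&(q[:,1]<110)]
    ba=st[(st[:,2]>3.5)&(st[:,2]<9)]; print('base',cv2.minAreaRect(ba[:,:2].astype(np.float32)),len(ba))
    up=st[st[:,2]>20]
    for zl in range(10,150,10):
        z=st[(st[:,2]>zl)&(st[:,2]<zl+10)]
        if len(z):print(zl,len(z),z.mean(0).round(),z.min(0).round(),z.max(0).round())
E
```

```text
(450, 765, 3)
top lid ((543.1962890625, -271.73187255859375), (59.13812255859375, 60.08323669433594), 15.736281394958496) 120.97691263692195
knob [ 542.09059721 -270.68287219  164.00608166] [ 529.75447829 -284.76128862  154.41171535] [ 556.04699617 -257.99523636  171.58912772]
dipper dir 2.2503538 [585.50385 280.17334] x 440.13986707169477 678.8787229172218 zhandle 15.634808021208528 272.8583661096046 40.050263224235096
base ((535.0341186523438, 24.319671630859375), (168.13311767578125, 210.9650421142578), 88.96887969970703) 708
10 203 [538.  24.  13.] [437. -57.  10.] [638. 106.  20.]
20 81 [593.  27.  25.] [478. -33.  20.] [618.  77.  30.]
30 103 [589.  23.  35.] [480. -33.  30.] [618.  77.  40.]
40 79 [579.  25.  44.] [486. -33.  40.] [617.  77.  50.]
50 20 [561.  19.  55.] [486. -33.  50.] [600.  73.  60.]
60 13 [547.  35.  65.] [488. -31.  60.] [595.  76.  69.]
70 17 [533.  37.  76.] [490. -33.  71.] [557.  76.  79.]
80 12 [528.  13.  85.] [493. -33.  80.] [545.  75.  89.]
90 13 [517.  18.  95.] [495. -33.  90.] [534.  75. 100.]
100 11 [514.   9. 105.] [498. -30. 101.] [525.  74
[... 801 characters left out ...]
3.  20.]
20 117 [594.  33.  26.] [484. -28.  20.] [624.  83.  30.]
30 200 [591.  29.  35.] [488. -31.  30.] [624.  83.  40.]
40 129 [582.  30.  44.] [489. -32.  40.] [621.  83.  50.]
50 49 [566.  34.  54.] [492. -27.  50.] [608.  83.  60.]
60 35 [546.  34.  65.] [493. -30.  60.] [566.  82.  69.]
70 37 [539.  34.  75.] [496. -29.  71.] [558.  82.  79.]
80 36 [532.  38.  85.] [499. -30.  81.] [545.  83.  90.]
90 32 [525.  43.  95.] [500. -29.  90.] [538.  81. 100.]
100 44 [517.  26. 105.] [503. -33. 100.] [527.  81. 110.]
110 166 [509.  31. 116.] [502. -33. 110.] [525.  81. 120.]
120 54 [516.  28. 124.] [505. -28. 120.] [528.  78. 130.]
130 15 [520.  25. 133.] [513.   6. 130.] [526.  45. 136.]
```

View pics/crop1.png

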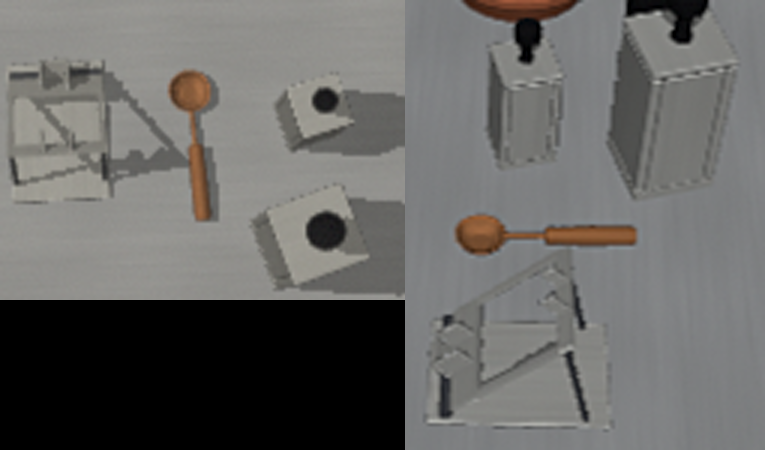

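The target is the middle holder, at top (396,251) and side (345,172). Its lid plate measures about 60 x 60 mm with the top at about 121 mm. The decoys are 44 mm and 86 mm wide. The crop shows a knob on a flat lid, and the stand's high prongs face the robot. The two cameras disagree by about 5 mm, so I'll move the gripper over the workspace and use it as a reference.

>>> {"name": "play_rows", "arguments": {
  "deltas": "0 0 0.044 30 -33.5 0 1; 0 0 0.044 30 -33.5 0 1; 0 0 0.044 30 -33.5 0 1; 0 0 0.044 30 -33.5 0 1; 0 0 0.044 30 -33.5 0 1; 0 0 0.044 30 -33.5 0 1; 0 0 0.044 30 -33.5 0 1; 0 0 0.044 30 -33.5 0 1; 0 0 0.044 30 -33.5 0 1; 0 0 0.044 30 -33.5 0 1; 0 0 0.044 30 -33.5 0 1; 0 0 0.044 30 -33.5 0 1"
}}

```text
t: 1.1
tool_pos: [491.8, 230.5, 198.5]
tool_rot: [-0.137, 0.991, 0.0, -0.0]
contact_force: [0.3, 0.7, 0.5]
grip_width: 14.8
gripper_force: 0.0
```

>>> {"name": "play_rows", "arguments": {
  "deltas": "0 0 0 0 0 0 1; 0 0 0 0 0 0 1; 0 0 0 0 0 0 1"
}}

```text
t: 1.35
tool_pos: [490.3, 232.1, 198.2]
tool_rot: [-0.135, 0.991, 0.0, -0.001]
contact_force: [0.8, 0.1, -0.5]
grip_width: 1.7
gripper_force: 0.0
```

```bash
python3 - <<'E'
from h import *
o=env.get_obs(); print(o['tool_pos'],o['tool_rot'],o['q'],o['grip_width'])
for n in('side','top'):
    c=cap(n); W=pts(c); tp=o['tool_pos']; Rt=R.from_quat(o['tool_rot'])
    L=Rt.inv().apply((W-tp).reshape(-1,3)).reshape(W.shape)
    m=(abs(L[...,0])<70)&(abs(L[...,1])<120)&(L[...,2]<15)&(L[...,2]>-180)
    P=L[m]
    for z in range(-180,15,15):
        q=P[(P[:,2]>=z)&(P[:,2]<z+15)]
        if len(q)>3: print(n,z,len(q),np.percentile(q,3,axis=0).round(1),np.percentile(q,97,axis=0).round(1))
    if n=='side':
        p=c['rotation']; cam=R.from_quat(p).inv().apply(tp-c['origin']); u=c['cx']+c['fx']*cam[0]/-cam[2]; v=c['cy']-c['fy']*cam[1]/-cam[2]
        print('tcp px',u,v); a=c['img'][int(v)-45:int(v)+30,int(u)-50:int(u)+50]
        cv2.imwrite('pics/tip.png',cv2.resize(a,None,fx=6,fy=6,interpolation=cv2.INTER_NEAREST)[...,::-1])
E
```

```text
[490.31015273 232.12229169 198.20417876] [-1.35449094e-01  9.90783802e-01  1.68008265e-04 -9.86315449e-04] [ 2.35757396e-01  4.18151073e-01  1.63941246e+00  6.00238179e-04
  1.08595848e+00 -1.60705277e+00] 1.7275585696587459
side -180 21 [ -24.1    9.3 -175.3] [   0.2   17.8 -165.4]
side -165 113 [ -24.7   -1.  -164. ] [  22.1   18.1 -150.4]
side -150 505 [ -34.6  -69.3 -148.4] [  27.4   94.  -135. ]
side -135 842 [ -39.   -83.3 -134.9] [  30.4   95.1 -122.9]
side -120 652 [ -39.9  -76.1 -118.7] [  32.9   92.6 -105.7]
side -105 233 [ -40.1  -79.5 -104.5] [ 30.7  87.9 -92.8]
side -90 6 [-28.7 -65.  -89.6] [  6.5  29.8 -86.7]
side -60 14 [-13.3   9.5 -59.9] [  7.9  13.5 -48.5]
tcp px 367.9462577380902 290.23475341177647
top -180 9 [ -15.3  -50.  -179.3] [  22.6  -49.3 -167.3]
top -165 8 [ -10.6  -50.  -164.4] [  20.4  -49.3 -152.7]
top -150 292 [ -28.3  -92.9 -142.5] [  35.6   73.1 -135.1]
top -135 171 [ -32.   -93.6 -134.9] [  39.    73.9 -125.9]
top -120 119 [  26.9  -71.5 -119.2] [  39.9   67.4 -106.4]
top -105 12 [ -11.3  -74.2 -104.8] [ 40.   82.9 -94.5]
```

View pics/tip.png

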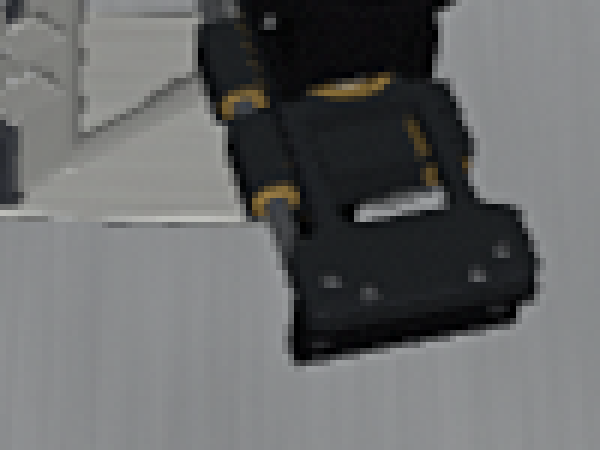

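Measured against the gripper body, the side camera reads about +3 mm in x and y and the top camera about -3 mm, so I'll use the mean of the two. That puts the holder at (546,-270) with yaw 15.5°. Next I move in front of the knob.

>>> {"name": "play_rows", "arguments": {
  "deltas": "0 0 0 1 -40 0 1; 0 0 0 1 -40 0 1; 0 0 0 1 -40 0 1; 0 0 0 1 -40 0 1; 0 0 0 1 -40 0 1; 0 0 0 1 -40 0 1; 0 0 0 1 -40 0 1; 0 0 0 1 -40 0 1; 0 0 0 1 -40 0 1; 0 0 0 1 -40 0 1; 0 0 0 1 -40 0 1; 0 0 0 1 -40 0 1"
}}

```text
t: 2.45
tool_pos: [503.1, -247.5, 198.9]
tool_rot: [-0.137, 0.991, 0.0, -0.0]
contact_force: [-0.0, 0.7, 0.8]
grip_width: 0.2
gripper_force: 0.0
```

>>> {"name": "play_rows", "arguments": {
  "deltas": "0 0 0 0 0 0 1; 0 0 0 0 0 0 1"
}}

```text
t: 2.62
tool_pos: [503.3, -248.2, 198.6]
tool_rot: [-0.135, 0.991, 0.0, 0.0]
contact_force: [-0.4, 0.6, 0.5]
grip_width: 0.8
gripper_force: 0.0
```

>>> {"name": "play_rows", "arguments": {
  "deltas": "0 0 0 0.5 -17 -22 1; 0 0 0 0.5 -16 -23 1; 0 0 0 0 0 0 1; 0 0 0 9.6 2.7 0 1; 0 0 0 9.6 2.7 0 1; 0 0 0 7.2 2 2 1; 0 0 0 7.2 2 2 1; 0 0 0 0 0 0 1"
}}

```text
t: 3.28
tool_pos: [540.6, -270.4, 159.5]
tool_rot: [-0.138, 0.99, -0.001, 0.002]
contact_force: [0.5, -0.4, -0.4]
grip_width: 0.6
gripper_force: 0.0
```

```bash
python3 - <<'E'
from h import *
c=cap('side'); cv2.imwrite('pics/lid1.png',cv2.resize(c['img'][110:220,290:440],None,fx=5,fy=5,interpolation=cv2.INTER_CUBIC)[...,::-1])
E
```

```text
(no output)
```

View pics/lid1.png

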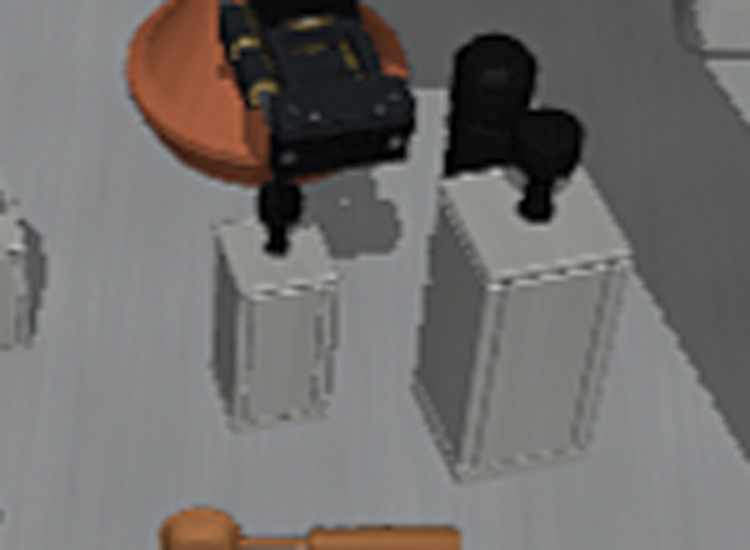

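```bash
python3 - <<'E'
from h import *
c=load('side'); W=pts(c)-[3,2.5,-1]
o=env.get_obs();print(o['tool_pos'],o['contact_force'])
e=np.array([.9636,.2672]);f=np.array([-.2672,.9636]);hg=np.array([575.1,-261.6])
q=W[140:180,325:370].reshape(-1,3); q=q[np.isfinite(q[:,0])]; L=np.c_[(q[:,:2]-hg)@e,(q[:,:2]-hg)@f,q[:,2]-115.5]
L=L[(abs(L[:,1])<40)&(L[:,2]>-8)&(L[:,0]>-110)&(L[:,0]<60)]
L=L[np.argsort(L[:,0])]
for a in range(-110,60,8):
    s=L[(L[:,0]>=a)&(L[:,0]<a+8)]
    if len(s): print(a,len(s),np.sort(s[:,2]).round()[::max(1,len(s)//10)], s[:,1].min().round(),s[:,1].max().round())
E
```

```text
[ 539.38112132 -270.6044247   159.00949015] [-0.85845776  0.13863496  0.39498866]
-62 35 [-4.  1.  3.  3.  4.  4.  5.  5.  6.  6.  6.  8.] -30.0 33.0
-54 40 [-7. -3.  2.  3.  4.  5.  5.  6.  6.  7.] -25.0 28.0
-46 44 [-7. -2.  2.  4.  4.  5.  6.  7.  9. 45. 49.] -20.0 27.0
-38 59 [-5.  3.  4.  6.  7. 11. 23. 38. 44. 47. 48. 49.] -13.0 30.0
-30 75 [-5.  2.  4.  4.  6.  7. 11. 26. 41. 47. 49.] -26.0 30.0
-22 56 [-5.  1.  3.  3.  4.  5.  5.  6.  7. 39. 43. 51.] -34.0 30.0
-14 43 [-7. -2.  3.  3.  4.  5.  5.  6.  6.  7.  9.] -27.0 31.0
-6 42 [-7. -6. -5. -2.  0.  2.  3.  5.  6.  7.  8.] -29.0 30.0
```

```bash
python3 - <<'E'
from h import *
o=env.get_obs()
c=cap('side'); W=pts(c)-[3,2.5,-1]; tp=o['tool_pos']; print(tp,o['t'])
def proj(p,c):
    a=R.from_quat(c['rotation']).inv().apply(np.array(p)+[3,2.5,-1]-c['origin']); return c['cx']+c['fx']*a[0]/-a[2], c['cy']-c['fy']*a[1]/-a[2]
print('tcp',proj(tp,c),'body bottom',proj(tp+[0,0,70],c),'knob',proj([546,-269.6,160],c))
L=R.from_quat(o['tool_rot']).inv().apply((W-tp).reshape(-1,3))
m=(abs(L[:,0])<70)&(abs(L[:,1])<110)&(L[:,2]<15)&(L[:,2]>-180); P=L[m]
for z in range(-180,15,15):
    q=P[(P[:,2]>=z)&(P[:,2]<z+15)]
    if len(q)>3: print(z,len(q),np.percentile(q,3,axis=0).round(1),np.percentile(q,97,axis=0).round(1))
im=c['img'].copy()[90:210,280:420]; im=cv2.resize(im,None,fx=5,fy=5,interpolation=cv2.INTER_CUBIC)
im=np.clip(im.astype(float)*2.2,0,255).astype(np.uint8)
for p in (tp,tp+[0,0,70]):
    u,v=proj(p,c); cv2.circle(im,(int((u-280)*5),int((v-90)*5)),4,(255,0,0),1)
cv2.imwrite('pics/lid2.png',im[...,::-1])
E
```

```text
[ 539.38112132 -270.6044247   159.00949015] 3.3333
tcp (np.float64(347.19595439538523), np.float64(149.8896847734101)) body bottom (np.float64(348.4945598628603), np.float64(130.57403171017813)) knob (np.float64(344.9195554694506), np.float64(149.75777062996457))
-180 71 [ -22.3    0.5 -179.2] [  20.3   17.9 -165.3]
-165 99 [ -21.8   -3.9 -164.5] [  23.4   17.  -150.3]
-150 314 [ -33.   -80.9 -148.6] [  27.4   92.6 -135.1]
-135 406 [ -36.2  -86.8 -134.9] [  32.6   95.2 -121. ]
-120 369 [ -37.6  -81.3 -119.1] [  35.6   90.9 -106.1]
-105 137 [ -37.6  -82.1 -104.5] [ 33.6  88.8 -92.7]
-15 55 [-18.  -15.2  -7. ] [ 4.7 12.5 -0.5]
0 23 [-18.8   2.7   0.7] [ 4.3 12.8 11. ]
```

View pics/lid2.png

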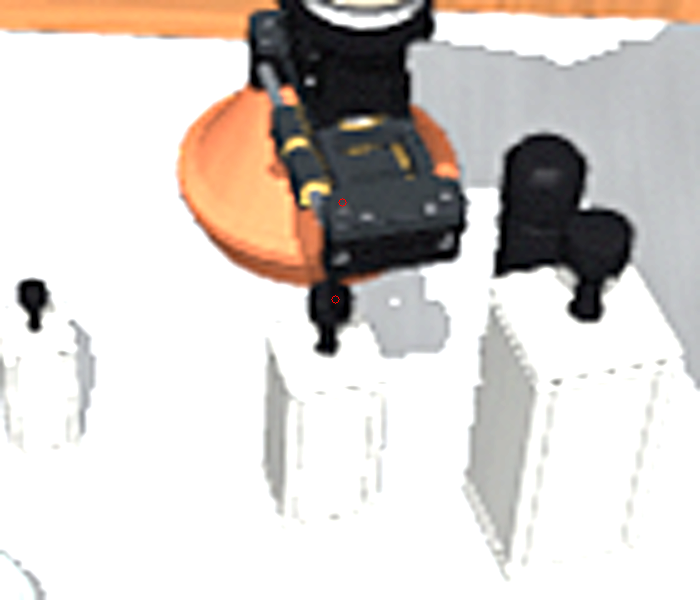

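The lid is still shut: the knob sits at side pixel (345,150), right where the TCP should be, and the force is zero. I'll check the gripper's height against its outline.

```bash
python3 - <<'E'
from h import *
o=env.get_obs(); c=load('side'); tp=o['tool_pos']; Rt=R.from_quat(o['tool_rot'])
def proj(p,c):
    a=R.from_quat(c['rotation']).inv().apply(np.array(p)+[3,2.5,-1]-c['origin']); return np.round([c['cx']+c['fx']*a[0]/-a[2], c['cy']-c['fy']*a[1]/-a[2]],1)
for z in(-60,-70,-80,-90):
    print(z,[proj(tp+Rt.apply([sx*37.5,95,z]),c).tolist() for sx in(1,-1)])
d=c['depth']; g=c['img'].sum(2)
for r in range(134,158,2): print(r,d[r,340:380:4].round().astype(int))
E
```

```text
-60 [[371.2, 154.0], [344.1, 157.9]]
-70 [[371.5, 151.1], [344.3, 155.0]]
-80 [[371.9, 148.2], [344.5, 152.2]]
-90 [[372.2, 145.3], [344.7, 149.2]]
134 [1579 1217 1207 1211 1213 1213 1215 1216 1223 1668]
136 [1580 1217 1206 1207 1217 1218 1219 1225 1231 1662]
138 [1582 1223 1215 1219 1223 1228 1233 1239 1657 1649]
140 [1579 1226 1227 1227 1237 1240 1242 1241 1650 1648]
142 [1576 1228 1235 1237 1243 1246 1249 1254 1641 1638]
144 [1590 1239 1247 1248 1248 1635    0 1637 1642 1636]
146 [1605 1375 1618 1627 1629 1628 1628 1627 1625 1627]
148 [1618 1368 1365 1618 1616 1618 1623 1620 1624 1618]
150 [1613 1367 1366 1622 1613 1611 1620 1614 1612 1616]
152 [1608 1362 1365 1610 1604 1608 1605 1610 1614 1611]
154 [1416 1365 1373 1418 1606 1598 1605 1601 1607 1596]
156 [1409 1388 1407 1412 1597 1590    0 1598 1603 1391]
```

>>> {"name": "play_rows", "arguments": {
  "deltas": "0 0 0 -20 -5.4 0 1; 0 0 0 -20 -5.4 0 1; 0 0 0 0 0 -10 1; 0 0 0 0 0 -8 1; 0 0 0 0 0 0 1"
}}

```text
t: 3.8
tool_pos: [496.8, -281.4, 138.1]
tool_rot: [-0.136, 0.991, 0.001, -0.001]
contact_force: [-0.3, 0.4, -0.3]
grip_width: 0.2
gripper_force: 0.0
```

```bash
python3 - <<'E'
from h import *
o=env.get_obs(); c=cap('side'); tp=o['tool_pos']; print(tp,o['contact_force'])
def proj(p,c):
    a=R.from_quat(c['rotation']).inv().apply(np.array(p)+[3,2.5,-1]-c['origin']); return np.round([c['cx']+c['fx']*a[0]/-a[2], c['cy']-c['fy']*a[1]/-a[2],-a[2]],1)
print(proj(tp,c),proj(tp+[0,0,20],c))
for r in range(136,172,2): print(r,c['depth'][r,340:392:4].round().astype(int))
E
```

```text
[ 496.84971735 -281.35244501  138.06909757] [-0.33111671  0.3896128  -0.3175107 ]
[ 361.3  153.6 1393.9] [ 361.9  148.3 1378.4]
136 [1576 1584 1584 1582 1588 1236 1232 1233 1236 1233 1236 1235 1567]
138 [1581 1581 1579 1587 1579 1234 1232 1228 1229 1236 1243 1240 1566]
140 [1576 1573 1577 1578 1587 1243 1227 1230 1236 1239 1244 1249 1575]
142 [1580 1576 1579 1585 1598 1246 1242 1237 1243 1248 1262 1261 1580]
144 [1597 1594 1595 1603 1620 1249 1254 1256 1258 1264 1267 1270 1372]
146 [1615 1376 1613 1633 1631 1251 1257 1260 1263 1270 1267 1279 1363]
148 [1624 1368 1369 1624 1628 1261 1269 1269 1616 1621 1357 1361 1364]
150 [1616 1365 1361 1619 1614 1618 1612 1618 1613 1605 1353 1348 1351]
152 [1611 1359 1365 1605 1611 1608 1614 1609 1605 1610    0 1344 1348]
154 [1416 1368 1374 1420 1600 1599 1598 1600 1600 1607 1361 1338 1348]
156 [1408 1386 1414 1410 1595 1601 1596 1599 1594 1386 1358 1337 1334]
158 [1406 1396 1410 1414 1582 1593 1591 1592 1588 1394 1362 1334 1334]
160 [1403 1398 1400 1402 1583 1585 1585 1580 1589 1399 1366 1330 1324]
162 [1391 1398 1396 1396 1575 1577 1576 1577 1582 1404 1371 1338 1319]
164 [1390 1395 1391 1394 1390 1572 1576 1572 1567 1410 1378 1338 1318]
166 [1381 1387 1390 1386 1393 1561 1567 1562 1565 1420 1375 1337 1318]
168 [1386 1388 1394 1396 1400 1558 1556 1559 1565 1415 1381 1346 1328]
170 [1393 1396 1398 1401 1410 1555 1550 1555 1555 1418 1383 1346 1334]
```

>>> {"name": "play_rows", "arguments": {
  "deltas": "0 0 0 0 0 0 0; 0 0 0 0 0 0 0; 0 0 0 0 0 0 0; 0 0 0 0 0 0 0; 0 0 0 0 0 0 0; 0 0 0 0 0 0 0"
}}

```text
t: 4.35
tool_pos: [497.8, -282.1, 139.9]
tool_rot: [-0.136, 0.991, -0.0, 0.0]
contact_force: [0.2, -0.5, -0.6]
grip_width: 32.2
gripper_force: 0.0
```

```bash
python3 - <<'E'
from h import *
o=env.get_obs(); c=cap('side'); tp=o['tool_pos']; print(tp,o['grip_width'])
Rt=R.from_quat(o['tool_rot'])
W=pts(c)-[3,2.5,-1]
L=Rt.inv().apply((W-tp).reshape(-1,3)); 
m=(abs(L[:,0])<25)&(abs(L[:,1])<75)&(L[:,2]<25)&(L[:,2]>-110); P=L[m]
for z in range(-110,25,6):
    q=P[(P[:,2]>=z)&(P[:,2]<z+6)]
    if len(q)>1: print(z,len(q),q.min(0).round(1),q.max(0).round(1))
im=cv2.resize(c['img'][100:190,310:420],None,fx=7,fy=6,interpolation=cv2.INTER_CUBIC).astype(float)*2.5
cv2.imwrite('pics/open.png',np.clip(im,0,255)[...,::-1])
E
```

```text
[ 497.82229595 -282.0513909   139.88558898] 32.240426661516146
-110 4 [ -24.8  -67.9 -109.5] [ -19.6  -18.6 -105.3]
-104 2 [ -22.2  -23.  -102.2] [ -19.   -21.9 -100.9]
-98 2 [-18.9 -22.5 -97.8] [-16.  -22.5 -97.4]
-92 3 [-14.6 -26.  -91. ] [  5.  -21.8 -87.6]
-86 7 [-11.6 -26.  -85.7] [  8.7 -19.7 -81.7]
-44 3 [ -9.8 -19.4 -39. ] [ 10.1  26.2 -38.1]
-38 12 [-11.2 -20.7 -35.8] [  8.6  26.6 -32.2]
-32 17 [-11.5 -24.7 -31.7] [  8.9  26.7 -26.2]
-26 10 [-11.3 -21.4 -25.8] [  9.7  25.3 -22.7]
16 23 [-25.  -28.8  17.3] [-19.1  26.2  21.6]
22 6 [-24.8 -37.2  22. ] [-20.2  26.7  24.2][ WARN:0@1.852] global loadsave.cpp:1063 imwrite_ Unsupported depth image for selected encoder is fallbacked to CV_8U.
```

View pics/open.png

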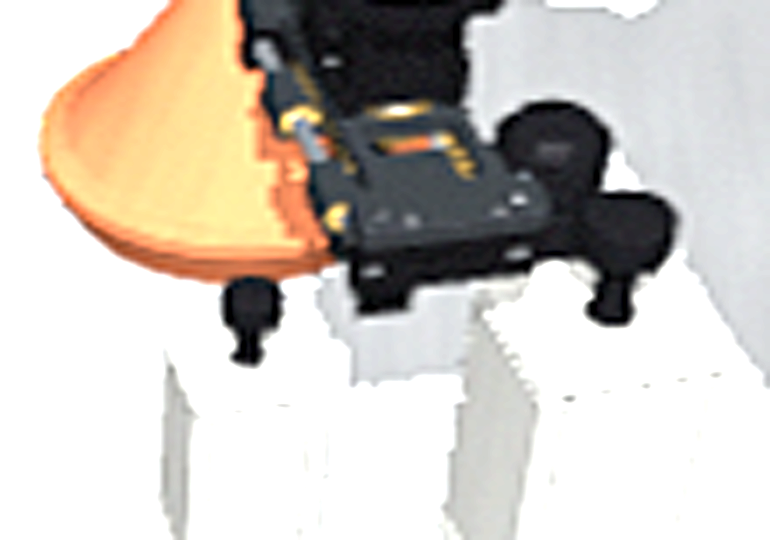

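The opened near finger ends at about (395,302) in this picture, 24 mm above the reported TCP. My first push therefore passed over the knob. I'll use a 24 mm height offset and try again.

>>> {"name": "play_rows", "arguments": {
  "deltas": "0 0 0 0 0 -7 1; 0 0 0 0 0 -7 1; 0 0 0 0 0 0 1; 0 0 0 0 0 0 1; 0 0 0 8 2.2 0 1; 0 0 0 8.5 2.4 0 1; 0 0 0 8.5 2.4 0 1; 0 0 0 6.7 1.9 5 1; 0 0 0 6.8 1.8 5 1; 0 0 0 9.6 2.6 3 1; 0 0 0 9.7 2.7 3 1; 0 0 0 0 0 0 1"
}}

```text
t: 5.4
tool_pos: [558.6, -265.7, 142.7]
tool_rot: [-0.137, 0.991, -0.001, 0.002]
contact_force: [1.0, 0.2, -0.0]
grip_width: 0.1
gripper_force: 0.0
```

```bash
cat >> h.py <<'E'
def lid(c):
    W=pts(c)-[3,2.5,-1]
    e=np.array([.9636,.2672]);f=np.array([-.2672,.9636]);hg=np.array([575.1,-261.6])
    q=W[110:185,310:385].reshape(-1,3); q=q[np.isfinite(q[:,0])]; L=np.c_[(q[:,:2]-hg)@e,(q[:,:2]-hg)@f,q[:,2]-115.5]
    L=L[(abs(L[:,1])<40)&(L[:,2]>-8)&(L[:,0]>-65)&(L[:,0]<80)&(L[:,2]<75)]
    for a in range(-65,80,8):
        s=L[(L[:,0]>=a)&(L[:,0]<a+8)]
        if len(s): print(a,len(s),np.sort(s[:,2]).round()[::max(1,len(s)//8)], s[:,1].min().round(),s[:,1].max().round())
E
python3 - <<'E'
from h import *
lid(cap('side'))
E
```

```text
-65 18 [-6. -6. -5. -4. -3. -3. -2. -1. -1.] -28.0 29.0
-57 27 [-8. -7. -6. -5. -4. -3. -3. -1.  0.] -19.0 31.0
-49 9 [-7. -4. -4. -4. -4. -3. -2.  1.  1.] 20.0 32.0
-41 28 [-6. -4.  0. 39. 42. 43. 45. 45. 47. 47.] 1.0 32.0
-33 45 [-8. -4. 30. 33. 35. 36. 37. 39. 41.] -9.0 29.0
-25 47 [-8. -3. 23. 25. 27. 28. 29. 31. 32. 34.] -19.0 31.0
-17 53 [-7. -2. 15. 18. 19. 21. 23. 28. 32.] -13.0 30.0
-9 62 [-7. -1.  7.  8. 10. 12. 14. 16. 37.] -23.0 31.0
-1 41 [ 2.  4.  6.  7. 41. 52. 57. 61. 64.] -27.0 30.0
7 34 [37. 45. 49. 51. 55. 56. 56. 59. 63.] -17.0 13.0
15 18 [42. 44. 46. 47. 48. 51. 52. 52. 53.] -11.0 13.0
```

The lid is about 47° open and its hinge is on the far side, as assumed. I'll keep pushing.

>>> {"name": "play_rows", "arguments": {
  "deltas": "0 0 0 9.4 2.6 -1 1; 0 0 0 9.4 2.6 -1 1; 0 0 0 9 2.4 -2 1; 0 0 0 2 0.5 0 1; 0 0 0 0 0 25 1; 0 0 0 0 0 30 1; 0 0 0 0 0 30 1; 0 0 0 0 0 0 0.4; 0 0 0 0 0 0 0.4"
}}

```text
t: 6.2
tool_pos: [587.1, -258.5, 225.0]
tool_rot: [-0.136, 0.991, -0.002, 0.002]
contact_force: [-0.1, -0.1, 0.2]
grip_width: 7.5
gripper_force: 0.0
```

```bash
python3 - <<'E'
from h import *
lid(cap('side'))
E
```

```text
-65 17 [-6. -5. -4. -4. -3. -3. -2. -1.  1.] -29.0 28.0
-57 35 [-8. -7. -6. -5. -3. -3. -2. -1.  0.] -34.0 28.0
-49 14 [-8. -6. -5. -5. -5. -4. -4. -3. -2. -2. -2. -0. -0.  0.] -31.0 33.0
-41 15 [-8. -7. -7. -6. -6. -6. -5. -4. -4. -3. -3. -2. -1. -1.  1.] -33.0 28.0
-33 17 [-8. -7. -6. -5. -5. -4. -3. -2. -1.] -30.0 31.0
-25 11 [-8. -7. -6. -5. -5. -4. -4. -4. -1. -1. -1.] -26.0 28.0
-17 7 [-7. -7. -4. -2. -2. -2. -2.] 23.0 28.0
-9 88 [-7.  6. 38. 46. 50. 55. 57. 59.] -30.0 35.0
-1 83 [ 1.  5. 10. 17. 25. 28. 33. 36. 44.] -31.0 31.0
7 10 [31. 31. 32. 32. 32. 32. 34. 35. 36. 39.] -4.0 5.0
15 10 [33. 35. 35. 36. 37. 38. 38. 38. 39. 40.] -6.0 8.0
23 18 [29. 35. 36. 40. 41. 45. 46. 47. 49.] -7.0 16.0
31 24 [31. 35. 39. 42. 44. 45. 47. 48.] -7.0 14.0
39 24 [25. 32. 34. 37. 40. 41. 42. 50.] -12.0 14.0
```

>>> {"name": "play_rows", "arguments": {
  "deltas": "0 0 0 -20 0 20 0; 0 0 0 -10 20 15 0; 0 0 0 0 0 0 0; 0 0 0 0 0 0 0"
}}

```text
t: 6.58
tool_pos: [554.9, -237.2, 257.1]
tool_rot: [-0.137, 0.991, 0.0, -0.0]
contact_force: [0.5, -0.3, 0.4]
grip_width: 36.2
gripper_force: 0.0
```

```bash
python3 - <<'E'
from h import *
s=cap('side'); t=cap('top'); lid(s)
A=(pts(s)-[3,2.5,-1]).reshape(-1,3); B=(pts(t)+[3,2.5,0]).reshape(-1,3)
np.save('A.npy',A);np.save('B.npy',B)
for n,q in(('side',A),('top',B)):
    q=q[np.isfinite(q[:,0])]; q=q[(q[:,0]>420)&(q[:,0]<640)&(q[:,1]>-60)&(q[:,1]<110)]
    b=q[(q[:,2]>3.2)&(q[:,2]<8.5)]; b=b[(b[:,1]>-42)&(b[:,1]<92)]
    k=cv2.morphologyEx(cv2.dilate(np.histogram2d(b[:,0],b[:,1],bins=[np.arange(420,642,4),np.arange(-60,112,4)])[0].astype(np.uint8),None),cv2.MORPH_OPEN,np.ones((3,3)))
    print(n,'base x pct',np.percentile(b,[2,98],axis=0).round(1).tolist())
    for lo,hi in((20,200),(25,60),(105,150),(30,100)):
        u=q[(q[:,2]>lo)&(q[:,2]<hi)]; r=cv2.minAreaRect(u[:,:2].astype(np.float32)); print((lo,hi),len(u),np.round(r[0],1),np.round(r[1],1),round(r[2],1))
    # rails
    for lo,hi in((-45,-20),(65,95)):
        u=q[(q[:,1]>lo)&(q[:,1]<hi)&(q[:,2]>45)&(q[:,2]<112)]; 
        if len(u)>5:
            l=cv2.fitLine(u.astype(np.float32),cv2.DIST_HUBER,0,.01,.01).ravel(); print('rail',len(u),l.round(2))
    for zl,zh in((28,50),(100,120),(120,140)):
        u=q[(q[:,2]>zl)&(q[:,2]<zh)&(q[:,1]>-10)&(q[:,1]<55)]
        print('mid',zl,np.c_[u].round().astype(int)[np.argsort(u[:,1])][::max(1,len(u)//16)].tolist())
E
```

```text
-65 21 [-8. -7. -6. -5. -4. -4. -4. -3. -2. -2.  1.] -29.0 32.0
-57 29 [-8. -7. -5. -4. -3. -3. -2. -1. -1.  0.] -29.0 29.0
-49 15 [-7. -6. -4. -3. -3. -3. -3. -3. -2. -1. -0.  0.  2.  2.  4.] -26.0 29.0
-41 15 [-8. -7. -6. -6. -4. -4. -3. -2. -2. -2. -2. -1. -1.  1.  3.] -29.0 30.0
-33 16 [-7. -5. -4. -4. -3. -3. -1.  1.] -31.0 31.0
-25 14 [-7. -7. -7. -6. -5. -5. -5. -5. -4. -3. -2. -2. -1. -1.] -30.0 28.0
-17 7 [-6. -5. -3. -3. -3. -2. -1.] 22.0 32.0
-9 54 [-5. -3. 17. 45. 54. 56. 57. 58. 59.] -29.0 29.0
-1 101 [-1.  7. 18. 26. 31. 35. 42. 47. 54.] -30.0 30.0
7 15 [28. 29. 29. 30. 30. 32. 32. 33. 34. 34. 35. 37. 37. 37. 39.] -8.0 6.0
15 9 [28. 30. 30. 33. 35. 36. 36. 37. 37.] -3.0 5.0
23 16 [26. 33. 35. 38. 40. 43. 43. 44.] -8.0 13.0
31 26 [23. 30. 34. 38. 40. 42. 44. 46. 48.] -13.0 15.0
39 33 [21. 28. 33. 34. 36. 41. 43. 46. 49.] -15.0 15.0
side base x pct [[460.1, -31.6, 3.3], [620.0, 80.6, 8.2]]
(20, 200) 918 [551.3  23.3] [138.4 114.9] 1.8
(25, 60) 466 [551.8  24.4] [137.8 113.6] 1.2
(105, 150) 258 [512.   22.8] [ 26.6 113.1] 0.8
(30, 100) 536 [553.   23.3] [135.  114.8] 1.9
r
[... 1720 characters left out ...]
3, -7, 117], [511, -4, 113], [510, 0, 116], [515, 3, 108], [504, 3, 116], [507, 6, 115], [500, 7, 116], [511, 13, 115], [504, 17, 118], [501, 20, 118], [512, 23, 112], [507, 26, 120], [507, 30, 119], [504, 30, 117], [512, 33, 114], [501, 33, 117], [504, 36, 120], [501, 37, 116], [504, 43, 120], [502, 47, 117], [508, 50, 119], [512, 50, 112]]
mid 120 [[506, -7, 124], [503, 0, 124], [525, 9, 131], [519, 9, 130], [513, 9, 127], [506, 10, 125], [506, 13, 127], [500, 13, 123], [500, 17, 122], [503, 20, 124], [504, 26, 120], [503, 33, 129], [523, 39, 133], [516, 39, 132], [511, 40, 122], [507, 40, 122], [516, 42, 138], [520, 42, 133], [513, 42, 130], [501, 43, 121], [501, 50, 123], [508, 53, 120]]
```

Both frames show the lid at about 85° and not clearly moving. I'll come round to the front, check again, and push its face if needed.

>>> {"name": "play_rows", "arguments": {
  "deltas": "0 0 0 -14 -17 0 1; 0 0 0 -7 -17 -27 1; 0 0 0 0 0 -35 1; 0 0 0 0 0 0 1"
}}

```text
t: 7.02
tool_pos: [529.8, -270.1, 188.3]
tool_rot: [-0.135, 0.991, 0.005, -0.005]
contact_force: [-1.8, 0.7, -1.6]
grip_width: 24.1
gripper_force: 0.0
```

```bash
python3 - <<'E'
from h import *
s=cap('side'); lid(s); print(env.get_obs()['tool_pos'])
im=cv2.resize(s['img'][100:200,300:420],None,fx=5,fy=5,interpolation=cv2.INTER_CUBIC).astype(np.uint8)
cv2.imwrite('pics/lid3.png',im[...,::-1])
E
```

```text
-65 17 [-7. -6. -5. -4. -2. -2. -1.  0.  2.] -30.0 28.0
-57 30 [-8. -6. -5. -4. -3. -3. -2. -1. -1. -1.] -37.0 29.0
-49 16 [-8. -7. -4. -4. -3. -3. -2. -1.] -30.0 27.0
-41 17 [-8. -7. -6. -5. -4. -4. -3. -2.  0.] -32.0 30.0
-33 15 [-8. -7. -6. -5. -5. -5. -4. -3. -3. -3. -2. -2. -1. -1.  1.] -33.0 31.0
-25 18 [-8. -7. -6. -5. -4. -3. -2. -2. -1.] -30.0 31.0
-17 9 [-8. -5. -4. -4. -3. -2. -1. -1.  1.] 20.0 32.0
-9 16 [-8. -7. -5. -3. -2. 12. 56. 58.] -16.0 28.0
-1 123 [-4. 11. 23. 29. 38. 42. 53. 57. 60.] -33.0 32.0
7 13 [27. 28. 28. 31. 32. 33. 34. 34. 34. 35. 36. 37. 37.] -5.0 6.0
15 11 [27. 27. 30. 31. 34. 34. 34. 36. 37. 37. 39.] -2.0 9.0
23 13 [26. 28. 29. 29. 31. 32. 32. 36. 36. 36. 37. 39. 42.] -11.0 11.0
31 23 [19. 28. 30. 34. 35. 39. 40. 41. 42. 43. 44. 47.] -7.0 15.0
39 35 [21. 26. 29. 34. 36. 38. 40. 42. 43.] -15.0 13.0
47 5 [22. 28. 30. 31. 35.] -10.0 5.0
[ 531.35549053 -270.47214687  191.05093658]
```

View pics/lid3.png

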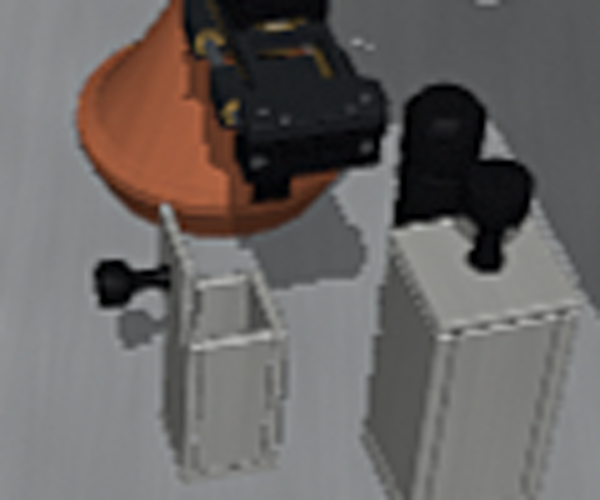

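The lid stands about vertical, with its knob behind it at (110,283) in this crop. It is falling open slowly against damping and had turned about 4° more since the last frame. I'll let it fall and go to the dipper.

>>> {"name": "play_rows", "arguments": {
  "deltas": "0 0 -0.019 3 40 2 0; 0 0 -0.019 3 40 2 0; 0 0 -0.019 3 40 2 0; 0 0 -0.019 3 40 2 0; 0 0 -0.019 3 40 0 0; 0 0 -0.019 3 40 0 0; 0 0 -0.019 3 40 0 0; 0 0 -0.019 3 40 0 0; 0 0 -0.019 4 40 0 0; 0 0 -0.019 4 40 0 0; 0 0 -0.019 4 40 0 0; 0 0 -0.019 4 40 0 0"
}}

```text
t: 8.07
tool_pos: [575.1, 210.9, 205.4]
tool_rot: [-0.023, 1.0, 0.0, 0.001]
contact_force: [0.3, -0.6, 0.2]
grip_width: 43.4
gripper_force: 0.0
```

```bash
python3 - <<'E'
from h import *
o=env.get_obs(); s=cap('side'); lid(s); print(o['tool_pos'],o['tool_rot'],o['grip_width'])
E
```

```text
[575.0922466  210.92061761 205.40455326] [-2.26214588e-02  9.99743395e-01  2.16036686e-04  1.16962315e-03] 43.430271100317874
```

>>> {"name": "play_rows", "arguments": {
  "deltas": "0 0 0 1 36 0 0; 0 0 0 1 35 -30 0; 0 0 0 0 0 -40 0; 0 0 0 0 0 -40 0; 0 0 0 0 0 -35 0; 0 0 0 0 0 -30 0; 0 0 0 0 0 0 0; 0 0 0 0 0 0 0"
}}

```text
t: 8.78
tool_pos: [575.7, 275.8, 31.0]
tool_rot: [-0.023, 1.0, -0.0, -0.001]
contact_force: [0.4, -0.9, 0.5]
grip_width: 43.5
gripper_force: 0.0
```

```bash
python3 - <<'E'
from h import *
o=env.get_obs(); s=cap('side'); lid(s); tp=o['tool_pos'];print(tp,o['tool_rot'],o['grip_width'])
W=pts(s)-[3,2.5,-1]
q=W.reshape(-1,3); L=R.from_quat(o['tool_rot']).inv().apply(q-tp)
m=(abs(L[:,0])<18)&(abs(L[:,1])<60)&(q[:,2]>22)&(L[:,2]>-75); P=np.c_[L[m],q[m][:,2]]
for z in range(-74,25,6):
    a=P[(P[:,2]>=z)&(P[:,2]<z+6)]
    if len(a)>1: print(z,len(a),a.min(0).round(1),a.max(0).round(1))
d=q[(q[:,0]>440)&(q[:,0]<690)&(q[:,1]>262)&(q[:,1]<305)&(q[:,2]>9)&(q[:,2]<40)]
for x in range(460,670,15):
    a=d[(d[:,0]>=x)&(d[:,0]<x+15)]
    if len(a): print(x,len(a),a[:,1].min().round(1),a[:,1].max().round(1),np.median(a[:,2]).round(1))
print(d[:,0].min(),d[:,0].max())
E
```

```text
-65 16 [-6. -4. -4. -3. -3. -2. -1. -0.] -31.0 29.0
-57 33 [-7. -6. -6. -5. -4. -3. -1. -0.  2.] -33.0 31.0
-49 15 [-8. -8. -7. -6. -5. -4. -4. -4. -3. -3. -2. -2. -2.  0.  2.] -29.0 29.0
-41 14 [-7. -6. -5. -4. -3. -3. -3. -3. -3. -2. -1. -1. -0.  1.] -30.0 31.0
-33 17 [-8. -7. -5. -4. -4. -4. -2. -1.  0.] -30.0 30.0
-25 16 [-7. -6. -5. -4. -3. -2. -1. -0.] -28.0 28.0
-17 15 [-8. -6. -6. -6. -6. -6. -5. -3. -2. -2. -2. -1. -1.  0.  1.] -34.0 29.0
-9 37 [-8. -5. -4. -3. -3. -2. -2. -1. -0.  1.] -29.0 30.0
-1 13 [-0.  1.  1.  3.  3.  8.  8.  9. 10. 13. 17. 19. 22.] -19.0 29.0
7 20 [11. 17. 22. 23. 25. 32. 33. 37. 40. 44.] -25.0 30.0
15 48 [17. 28. 36. 51. 53. 54. 55. 56.] -31.0 29.0
23 13 [17. 17. 19. 21. 21. 23. 25. 25. 28. 28. 31. 53. 56.] -26.0 5.0
31 15 [11. 12. 16. 16. 17. 18. 20. 20. 21. 22. 22. 24. 26. 27. 27.] -7.0 7.0
39 25 [ 8. 12. 17. 22. 23. 25. 26. 28. 32.] -12.0 13.0
47 27 [ 9. 13. 16. 19. 22. 24. 26. 27. 28.] -7.0 14.0
55 6 [21. 21. 24. 24. 25. 30.] -4.0 9.0
[575.74880133 275.83092801  30.97463585] [-2.28827519e-02  9.99737274e-01 -2.99579158e-04 -1.29323475e-03] 43.545327302873396
-44 8 [ -7.2 -24.1 -42.   70.1] [  9.2 -22.5 -39.1  73. ]
-38 12 [ -9.5 -27.3 -37.6  63.5] [  9.3 -20.4 -32.5  68.6]
-32 11 [ -9.5 -27.6 -31.7  57.1] [  9.4 -21.3 -26.1  62.7]
-26 3 [ -4.7 -24.1 -25.6  55.4] [  9.5 -23.3 -24.4  56.6]
460 56 263.2 288.7 25.3
475 68 263.1 289.3 27.5
490 67 262.7 290.7 26.3
505 54 267.3 287.0 21.1
520 29 270.5 285.1 20.3
610 21 275.0 291.3 14.7
625 40 277.0 291.3 13.9
640 36 278.1 293.2 13.5
655 14 278.4 293.5 13.3
462.8606760411526 660.5386802121409
```

The lid is fully open, with its plate top at (19,56) from the hinge. The fingertip offset measures 24 mm again. I'll descend onto the handle.

>>> {"name": "play_rows", "arguments": {
  "deltas": "0 0 0.01 0 5 -15 0; 0 0 0 0 0 -15 0; 0 0 0 0 0 -10 0; 0 0 0 0 0 -6 0; 0 0 0 0 0 0 0"
}}

```text
t: 9.25
tool_pos: [575.8, 280.7, -14.9]
tool_rot: [-0.028, 1.0, -0.0, -0.0]
contact_force: [-0.3, 0.1, 0.6]
grip_width: 43.4
gripper_force: 0.0
```

>>> {"name": "play_rows", "arguments": {
  "deltas": "0 0 0 0 0 -3 0; 0 0 0 0 0 -2.5 0; 0 0 0 0 0 0 1; 0 0 0 0 0 0 1; 0 0 0 0 0 0 1; 0 0 0 0 0 0 1; 0 0 0 0 0 0 1; 0 0 0 0 0 0 1"
}}

```text
t: 9.92
tool_pos: [576.3, 280.7, -19.7]
tool_rot: [-0.028, 1.0, 0.0, 0.0]
contact_force: [-0.4, -0.4, 0.9]
grip_width: 13.7
gripper_force: 30.0
```

Gripped, with a width of 13.7 mm. Next I lift it, pitch it 45° and carry it over the stand.

>>> {"name": "play_rows", "arguments": {
  "deltas": "0 0 0 0 0 35 1; 0 0 0 0 0 35 1; 0 0.1 -0.003 0 -20 20 1; 0 0.1 -0.003 0 -25 15 1; 0 0.1 -0.003 0 -30 15 1; 0 0.1 -0.003 0 -30 15 1; 0 0.1 -0.003 0 -30 10 1; 0 0.1 -0.003 0 -30 5 1; 0 0.1 -0.003 0 -30 0 1; 0 0.085 -0.003 0 -30 0 1; 0 0 0 0 -28 0 1; 0 0 0 0 0 0 1"
}}

```text
t: 10.92
tool_pos: [576.4, 21.5, 127.6]
tool_rot: [-0.011, 0.923, 0.01, -0.383]
contact_force: [1.4, -0.1, -0.9]
grip_width: 13.9
gripper_force: 30.0
```

>>> {"name": "play_rows", "arguments": {
  "deltas": "0 0 0 0 0 0 1; 0 0 0 0 0 0 1"
}}

```text
t: 11.08
tool_pos: [576.0, 28.1, 130.2]
tool_rot: [-0.014, 0.924, 0.011, -0.382]
contact_force: [0.5, -0.5, -0.6]
grip_width: 13.8
gripper_force: 30.0
```

```bash
cat >> h.py <<'E'
def wood(c,off,box):
    W=pts(c)+off; im=cv2.cvtColor(c['img'],cv2.COLOR_RGB2HSV)
    m=(im[...,0]>5)&(im[...,0]<22)&(im[...,1]>90)
    (x0,x1),(y0,y1),(z0,z1)=box
    m&=(W[...,0]>x0)&(W[...,0]<x1)&(W[...,1]>y0)&(W[...,1]<y1)&(W[...,2]>z0)&(W[...,2]<z1)
    return W[m],np.argwhere(m)
SO=np.array([-3,-2.5,1.]); TO=np.array([3,2.5,0.])
E
python3 - <<'E'
from h import *
o=env.get_obs(); tp=o['tool_pos']; print(tp,o['tool_rot'],o['q'].round(2),o['grip_width'])
for n,of in(('side',SO),('top',TO)):
    c=cap(n); P,px=wood(c,of,((400,720),(-40,100),(50,330)))
    print(n,len(P),P.min(0).round(),P.max(0).round())
    for x in range(400,720,20):
        a=P[(P[:,0]>=x)&(P[:,0]<x+20)]
        if len(a)>2: print(x,len(a),np.median(a,0).round(1),a[:,1].min().round(),a[:,1].max().round(),a[:,2].min().round(),a[:,2].max().round())
E
```

```text
[576.04930595  28.12445246 130.1626791 ] [-0.01377616  0.92388791  0.01106514 -0.38225502] [-0.11  0.95  1.   -0.07  1.97 -1.71] 13.755966856464559
side 588 [514. -18.  91.] [678.  70. 246.]
500 18 [517.7  25.9 232.1] 15.0 33.0 223.0 237.0
520 113 [531.1  32.4 233.7] 11.0 41.0 209.0 246.0
540 106 [548.8  31.6 219. ] 14.0 41.0 190.0 238.0
560 77 [569.9  30.4 187.7] 17.0 36.0 166.0 204.0
580 53 [587.4  29.6 168.8] 14.0 35.0 157.0 182.0
600 27 [615.9  35.1 138.1] 31.0 45.0 122.0 161.0
620 69 [629.4  35.  227.7] 9.0 68.0 100.0 239.0
640 82 [644.5  34.4 230.9] -18.0 67.0 91.0 242.0
660 43 [673.4  53.1 204.3] 25.0 70.0 187.0 229.0
top 13 [627. -12. 228.] [651.  -2. 242.]
640 11 [648.1  -5.5 232.7] -12.0 -2.0 228.0 242.0
```

```bash
cat >> h.py <<'E'
def axis_fit(P,sc=755,tol=35):
    a=(P[:,0]+P[:,2])/2**.5; s=(P[:,0]-P[:,2])/2**.5
    for lo in np.arange(np.floor(s.min()/15)*15,s.max(),15):
        m=(s>=lo)&(s<lo+15)
        if m.sum()>2: print('s',lo,m.sum(),'a',np.percentile(a[m],[2,50,98]).round(1),'y',np.percentile(P[m,1],[2,50,98]).round(1))
    print('s range',np.percentile(s,[0,1,99,100]).round(1))
E
python3 - <<'E'
from h import *
c=load('side'); P,px=wood(c,SO,((400,720),(-40,60),(50,330)))
a=(P[:,0]+P[:,2])/2**.5; P=P[abs(a-533)<30]; axis_fit(P)
E
```

```text
s 195.0 77 a [525.9 538.6 549.2] y [14.4 27.8 38.4]
s 210.0 72 a [526.2 543.8 552. ] y [17.  33.5 39.7]
s 225.0 62 a [527.6 541.6 551.2] y [21.4 34.1 39.8]
s 240.0 27 a [528.9 539.  545.3] y [22.1 31.2 37.5]
s 255.0 37 a [527.3 537.4 540.8] y [17.4 30.2 33.2]
s 270.0 38 a [526.7 536.4 540.1] y [18.4 31.  34. ]
s 285.0 36 a [526.  536.  540.5] y [19.2 31.2 34.6]
s 300.0 18 a [528.  536.5 539.6] y [15.8 27.3 34. ]
s 315.0 7 a [531.2 539.1 550.8] y [39.6 43.4 44.5]
s 330.0 17 a [526.9 533.3 537.5] y [27.9 33.9 37. ]
s 345.0 13 a [521.1 526.4 533.2] y [24.7 33.6 37.7]
s 360.0 9 a [522.1 526.5 529.8] y [33.9 36.1 37.1]
s 375.0 13 a [522.  525.9 528.4] y [33.6 35.5 37.9]
s 390.0 5 a [522.2 524.2 527.2] y [35.2 36.7 39.3]
s range [199.7 200.6 389.8 395.7]
```

>>> {"name": "play_rows", "arguments": {
  "deltas": "0 0 0 -7 -1 -12 1; 0 0 0 -7 -1 -12 1; 0 0 0 -6.5 -1 -12 1; 0 0 0 0 0 0 1; 0 0 0 0 0 0 1"
}}

```text
t: 11.6
tool_pos: [555.2, 26.0, 94.5]
tool_rot: [-0.015, 0.924, 0.01, -0.383]
contact_force: [-0.1, -0.8, 0.2]
grip_width: 13.4
gripper_force: 30.0
```

```bash
python3 - <<'E'
from h import *
print(env.get_obs()['tool_pos'])
c=cap('side'); P,px=wood(c,SO,((400,720),(-10,60),(35,330)))
a=(P[:,0]+P[:,2])/2**.5; P=P[abs(a-493)<25]; axis_fit(P)
q=(pts(c)+SO).reshape(-1,3); q=q[(q[:,0]>480)&(q[:,0]<640)&(q[:,1]>-40)&(q[:,1]<95)&(q[:,2]>24)&(q[:,2]<142)]
a=(q[:,0]+q[:,2])/2**.5; s=(q[:,0]-q[:,2])/2**.5
m=(a<468)&(a>430)
for lo in np.arange(255,430,8):
    k=m&(s>=lo)&(s<lo+8)
    if k.sum(): 
        print(lo,k.sum(),end=': ')
        for yl in range(-35,95,10):
            j=k&(q[:,1]>=yl)&(q[:,1]<yl+10); print(int(np.percentile(a[j],90)) if j.sum() else '--',end=' ')
        print()
E
```

```text
[555.16497642  25.96844792  94.47609105]
s 210.0 86 a [485.7 499.6 510.3] y [10.1 25.  35.4]
s 225.0 68 a [487.8 504.  511.5] y [16.1 31.8 37.3]
s 240.0 50 a [488.7 503.4 510.3] y [16.9 31.2 37.2]
s 255.0 27 a [490.2 499.4 502.6] y [21.7 28.6 32.2]
s 270.0 36 a [487.5 497.8 500. ] y [18.2 27.4 32.9]
s 285.0 31 a [487.4 496.3 501.1] y [18.2 28.4 31.3]
s 300.0 33 a [485.9 496.5 499.6] y [18.  29.7 33. ]
s 315.0 11 a [486.8 497.  499.1] y [20.1 23.  30.5]
s 330.0 10 a [487.9 500.1 514.4] y [33.4 41.6 43.1]
s 345.0 16 a [482.4 489.7 497. ] y [23.3 30.4 34.2]
s 360.0 4 a [480.8 483.1 484.5] y [29.6 32.1 33.1]
s 375.0 4 a [482.4 483.6 484.4] y [32.5 33.4 34.7]
s 390.0 6 a [481.  481.9 484.5] y [32.1 33.5 33.9]
s range [209.7 210.4 395.1 405.3]
263 68: -- -- 443 453 457 441 442 459 440 439 441 440 -- 
271 103: -- 437 442 442 462 442 440 461 441 441 441 440 -- 
279 52: -- -- 441 -- 459 440 -- 461 441 441 441 439 -- 
287 7: -- -- -- -- -- -- -- -- -- -- 439 439 -- 
295 10: -- -- -- -- -- -- -- -- -- -- 440 441 -- 
303 9: 436 -- -- -- -- -- -- -- -- -- 441 440 -- 
311 9: 437 -- -- -- -- -- -- -- -- -- 439 439 -- 
319 10: -- -- -- -- -- -- -- -- -- -- 440 441 -- 
327 8: -- -- -- -- -- -- -- -- -- -- 434 441 -- 
335 9: -- -- -- -- -- -- -- -- -- -- 440 440 -- 
343 7: -- -- -- -- -- -- -- -- -- -- 441 437 -- 
351 8: -- -- -- -- -- -- -- -- -- -- 435 439 -- 
359 9: -- -- -- -- -- -- -- -- -- -- 439 440 -- 
367 9: -- -- -- -- -- -- -- -- -- -- 440 441 -- 
375 66: -- -- 439 441 444 441 442 458 441 441 441 440 -- 
383 85: -- -- 443 444 460 444 441 461 447 442 441 441 -- 
391 67: -- -- 441 -- 458 443 441 460 441 441 441 441 -- 
399 63: -- -- 440 -- 456 441 -- 463 443 440 441 441 -- 
407 52: -- -- -- -- 459 463 463 462 -- -- -- -- -- 
415 2: -- -- -- -- -- -- -- 458 -- -- -- -- --
```

>>> {"name": "play_rows", "arguments": {
  "deltas": "0 -0.025 0 -9 -0.5 -9 1; 0 -0.025 0 -9 0 -9 1; 0 0 0 -9 0 -9 1; 0 0 0 -1.5 0 -1.5 1; 0 0 0 -1 0 -1 1; 0 0 0 0 0 0 1; 0 0 0 0 0 0 1"
}}

```text
t: 12.23
tool_pos: [527.1, 24.4, 66.1]
tool_rot: [-0.014, 0.933, 0.01, -0.359]
contact_force: [2.7, 0.7, 5.2]
grip_width: 14.0
gripper_force: 30.0
```

```bash
python3 - <<'E'
from h import *
print(env.get_obs()['tool_pos'])
c=cap('side'); P,px=wood(c,SO,((400,720),(-10,60),(20,330)))
a=(P[:,0]+P[:,2])/2**.5; P=P[abs(a-450)<25]; axis_fit(P)
E
```

```text
[527.06911732  24.43183778  66.0832849 ]
s 195.0 11 a [441.4 448.9 457.5] y [11.9 23.  28.8]
s 210.0 77 a [435.7 451.  462.8] y [ 9.3 25.7 35.2]
s 225.0 69 a [436.4 454.6 462.6] y [13.8 29.5 35.8]
s 240.0 42 a [441.2 455.1 462.3] y [16.6 28.8 35.2]
s 255.0 28 a [442.3 453.8 455.7] y [18.5 26.2 31.9]
s 270.0 21 a [444.8 454.6 457.9] y [16.1 25.1 28.4]
s 285.0 27 a [446.2 455.4 457.5] y [17.4 25.3 30. ]
s 300.0 30 a [444.  454.7 458.1] y [16.9 27.7 31.3]
s 315.0 7 a [454.8 455.5 471.9] y [13.8 19.9 40.6]
s 330.0 7 a [453.5 458.2 462.9] y [29.2 36.6 38.7]
s range [208.2 209.1 344.  349.2]
```

It is touching the leaf lightly, with about 6 N of contact force. Release.

>>> {"name": "play_rows", "arguments": {
  "deltas": "0 0 0 0 0 0 0.5; 0 0 0 0 0 0 0.2; 0 0 0 0 0 0 0.1; 0 0 0 0 0 0 0.1; 0 0 0 0 0 0 0.1; 0 0 0 0 0 0 0.1"
}}

```text
t: 12.78
tool_pos: [526.1, 24.1, 64.4]
tool_rot: [-0.014, 0.933, 0.01, -0.359]
contact_force: [1.1, 0.1, 0.3]
grip_width: 37.8
gripper_force: 0.0
```

```bash
python3 - <<'E'
from h import *
print(env.get_obs()['tool_pos'],env.get_obs()['grip_width'])
c=cap('side'); P,px=wood(c,SO,((400,720),(-10,60),(20,330)))
a=(P[:,0]+P[:,2])/2**.5; P=P[abs(a-450)<25]; axis_fit(P)
E
```

```text
[526.05573918  24.12542835  64.38696389] 37.79148943847054
s 195.0 8 a [445.2 450.5 455.6] y [15.6 19.8 27.6]
s 210.0 82 a [436.2 451.1 461.7] y [ 7.9 24.9 36.1]
s 225.0 63 a [441.4 456.1 462.7] y [15.  29.7 37.5]
s 240.0 46 a [442.  456.2 461.8] y [10.8 28.2 35.7]
s 255.0 29 a [442.9 452.9 457.7] y [17.4 26.4 29.4]
s 270.0 20 a [441.2 454.4 457. ] y [16.8 23.4 28. ]
s 285.0 25 a [444.6 455.3 459.2] y [16.2 26.6 31.3]
s 300.0 35 a [444.9 454.6 459. ] y [15.4 28.6 31.5]
s 315.0 25 a [442.4 455.2 458.8] y [ 0.  24.3 30.5]
s range [209.1 209.5 325.9 327.3]
```

The head end is at s=209.5, so the tail is home against the toe. I'll retreat along the leaf's normal, come upright, and check reach for the next grasp.

>>> {"name": "play_rows", "arguments": {
  "deltas": "0 0 0 10 0 10 0.1; 0 0 0 20 0 20 0; 0 0 0 20 0 20 0; 0 -0.1 0 10 0 28 0; 0 -0.12 0 0 0 30 -0.1; 0 -0.12 0 -10 0 30 -0.2; 0 -0.12 0 -20 0 20 -0.38; 0 -0.12 0 -20 0 10 -0.38; 0 -0.12 0 -20 0 0 -0.38; 0 -0.035 0 0 0 0 -0.38; 0 0 0 0 0 0 -0.38"
}}

```text
t: 13.75
tool_pos: [510.2, 25.2, 233.1]
tool_rot: [-0.017, 1.0, 0.005, -0.001]
contact_force: [-0.0, -1.3, -0.0]
grip_width: 59.7
gripper_force: 0.0
```

```bash
python3 - <<'E'
from h import *
from scipy.optimize import least_squares
o=env.get_obs(); print(o['tool_pos'],o['tool_rot'],o['q'],o['grip_width'])
D=[((.5284,1.4337,1.1814),np.hypot(157.2,604.2),198),((.41815,1.63941,1.08596),np.hypot(490.3,232.1),198.2),((.95,1.0,1.97),np.hypot(576,28.1),130.2),(tuple(o['q'][[1,2,4]]),np.hypot(*o['tool_pos'][:2]),o['tool_pos'][2])]
def fk(p,q):
    L1,L2,d,T,a1=p; f=sum(q); return a1+L1*np.sin(q[0])+L2*np.sin(q[0]+q[1])+T*np.sin(f), d+L1*np.cos(q[0])+L2*np.cos(q[0]+q[1])+T*np.cos(f)
def res(p):
    r=[x for q,a,b in D for x in(fk(p,q)[0]-a,fk(p,q)[1]-b)]; return np.r_[r,(p[4])*.02]
s=least_squares(res,[450,400,180,250,0]); print(s.x.round(1),s.fun.round(1))
p=s.x
for ph in(135,145,150,155,160,165,170,180):
  for gx,gz,nm in((450.8,181.9,'tip pre'),(492.9,139.9,'tip in')):
    f=np.radians(ph); u=np.array([np.sin(f),np.cos(f)])
    # axial approach 60 back along dipper for pre; TCP=tip+24u
    tc=np.array([gx,gz])+24*u
    best=min((least_squares(lambda q:np.r_[np.array(fk(p,(q[0],q[1],f-q[0]-q[1])))-tc],q0,bounds=([-.75,.22],[2.2,2.44])) for q0 in((.3,1.8),(-.2,2.2))),key=lambda r:r.cost)
    print(ph,nm,tc.round(),best.x.round(2),'q5',round(f-best.x.sum(),2),'err',round((2*best.cost)**.5,1))
E
```

```text
[510.20377     25.15919173 233.09901972] [-0.0167828   0.99984631  0.00488045 -0.00136853] [-0.17575598  0.33195097  1.67129455  0.00995421  1.14292024 -1.78427104] 59.71365574792745
[600.4 385.7 160.5 332.6 -36.4] [-2.2  1.3  5.1 -2.  -0.  -0.  -2.9  0.8 -0.7]
135 tip pre [468. 165.] [0.16 2.44] q5 -0.24 err 34.0
135 tip in [510. 123.] [0.32 2.44] q5 -0.41 err 25.7
145 tip pre [465. 162.] [0.16 2.39] q5 -0.01 err 0.0
145 tip in [507. 120.] [0.29 2.37] q5 -0.13 err 0.0
150 tip pre [463. 161.] [0.16 2.32] q5 0.14 err 0.0
150 tip in [505. 119.] [0.29 2.3 ] q5 0.03 err 0.0
155 tip pre [461. 160.] [0.17 2.25] q5 0.28 err 0.0
155 tip in [503. 118.] [0.3  2.23] q5 0.18 err 0.0
160 tip pre [459. 159.] [0.19 2.18] q5 0.42 err 0.0
160 tip in [501. 117.] [0.31 2.16] q5 0.32 err 0.0
165 tip pre [457. 159.] [0.22 2.12] q5 0.54 err 0.0
165 tip in [499. 117.] [0.33 2.09] q5 0.46 err 0.0
170 tip pre [455. 158.] [0.25 2.05] q5 0.67 err 0.0
170 tip in [497. 116.] [0.36 2.02] q5 0.59 err 0.0
180 tip pre [451. 158.] [0.31 1.93] q5 0.9 err 0.0
180 tip in [493. 116.] [0.42 1.89] q5 0.83 err 0.0
```

A 45° axial grasp is out of reach because j5 would go below 0. A 20° forward tilt works: afterwards the tool leans 25° back when the dipper is vertical, which clears the lid.

>>> {"name": "play_rows", "arguments": {
  "deltas": "0 -0.116 0 -9 -0.5 -16 -0.38; 0 -0.116 0 -9 -0.5 -16 -0.38; 0 -0.117 0 -9 -0.5 -16 -0.38; 0 0 0 -8 -0.5 -16 -0.38; 0 0 0 0 0 0 -0.38; 0 0 0 0 0 0 -0.38"
}}

```text
t: 14.25
tool_pos: [487.6, 22.9, 174.1]
tool_rot: [-0.018, 0.988, 0.004, 0.15]
contact_force: [0.2, -0.2, 0.4]
grip_width: 60.2
gripper_force: 0.0
```

```bash
cat >> h.py <<'E'
def fingers(c,off,o):
    q=(pts(c)+off).reshape(-1,3); tp=o['tool_pos']; L=R.from_quat(o['tool_rot']).inv().apply(q-tp)
    v=cv2.cvtColor(c['img'],cv2.COLOR_RGB2HSV)[...,2].reshape(-1)
    m=(abs(L[:,0])<30)&(abs(L[:,1])<65)&(L[:,2]>-75)&(L[:,2]<30)&(v<70); P=L[m]
    for z in range(-74,30,6):
        a=P[(P[:,2]>=z)&(P[:,2]<z+6)]
        if len(a)>1: print(z,len(a),a.min(0).round(1),a.max(0).round(1))
E
python3 - <<'E'
from h import *
o=env.get_obs(); print(o['tool_pos'],o['tool_rot'],o['q'].round(2),o['grip_width'])
c=cap('side'); fingers(c,SO,o)
t=cap('top')
P,px=wood(c,SO,((400,720),(-10,60),(20,330))); a=(P[:,0]+P[:,2])/2**.5; P=P[abs(a-450)<25]; axis_fit(P)
for n,cc in(('s',c),('t',t)):
    im=cc['img']; 
im=c['img'][190:310,290:410]; cv2.imwrite('pics/pre.png',np.clip(cv2.resize(im,None,fx=5,fy=5,interpolation=cv2.INTER_CUBIC).astype(float)*1.5,0,255).astype(np.uint8)[...,::-1])
E
```

```text
[487.56142814  22.85217339 174.12060067] [-0.01834716  0.98845627  0.00411591  0.15033511] [-0.24  0.28  2.04  0.17  0.54 -1.98] 60.17650878367913
-74 6 [ -7.5 -39.4 -73.1] [ -1.3 -31.3 -68.1]
-68 7 [ -2.8 -35.8 -67.8] [  4.5 -30.9 -62.1]
-62 4 [ -0.5 -34.9 -61.6] [  6.8 -32.  -57.1]
-56 7 [-10.1 -42.8 -54.8] [  7.8 -33.2 -52.5]
-50 6 [-10.7 -41.3 -49.6] [ -8.2 -30.9 -44.4]
-44 15 [-10.3 -39.7 -42.9] [ 12.1  39.8 -38.1]
-38 18 [-10.6 -34.7 -37.2] [  9.3  39.1 -32.4]
-32 25 [-10.9 -39.4 -31.6] [ 10.4  39.6 -26. ]
-26 7 [ -9.2 -32.2 -26. ] [  5.4  38.2 -24.6]
s 210.0 17 a [435.2 445.8 461.4] y [15.9 33.2 37.1]
s 225.0 62 a [441.5 456.  463.5] y [12.3 29.4 35.8]
s 240.0 42 a [439.2 455.4 462.6] y [14.3 29.6 35.5]
s 255.0 32 a [444.5 453.3 457.7] y [16.2 26.6 30.3]
s 270.0 19 a [445.9 454.4 457.4] y [16.6 24.2 29. ]
s 285.0 26 a [443.4 455.3 458.2] y [16.2 25.3 29.8]
s 300.0 32 a [444.4 454.1 459. ] y [17.  28.2 31.6]
s 315.0 33 a [443.2 454.9 459.5] y [18.4 28.1 31.4]
s 330.0 31 a [444.3 456.1 459.5] y [18. 29. 33.]
s 345.0 29 a [447.2 456.7 459.8] y [19.4 28.2 32.1]
s 360.0 30 a [447.3 457.  459.4] y [18.8 29.3 34.1]
s 375.0 25 a [447.4 458.2 460.9] y [18.8 29.7 33.3]
s 390.0 16 a [457.2 459.  460.9] y [20.  25.9 33.3]
s 405.0 3 a [458.4 459.  459.6] y [25.2 29.1 33.2]
s range [195.5 217.9 403.9 407. ]
```

View pics/pre.png

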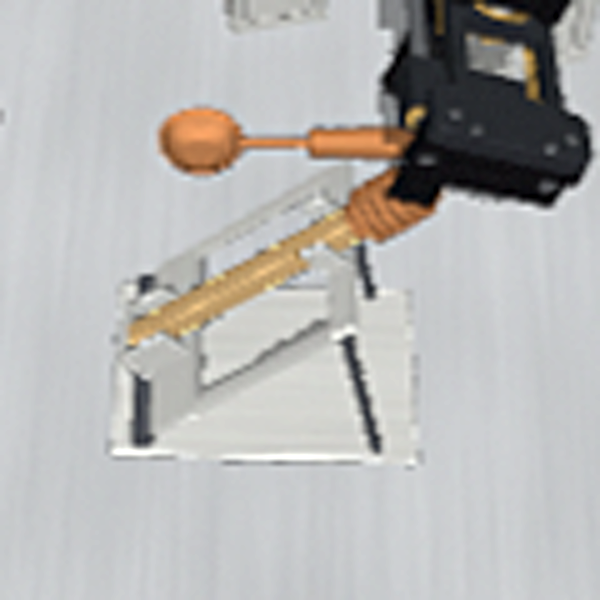

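The dipper lies home on the leaf, tail at about (135,335) and head at about (395,210) in this crop, with the open fingers above the head. The finger offset is again 24 mm along the tool, so I'll descend and grip the head.

>>> {"name": "play_rows", "arguments": {
  "deltas": "0 0 0 -13 0 0 -0.38; 0 0 0 4.7 0 -15.5 -0.38; 0 0 0 4.7 0 -15.5 -0.38; 0 0 0 4.7 0 -15.5 -0.38; 0 0 0 4.8 0 -15.5 -0.38; 0 0 0 0 0 0 -0.38"
}}

```text
t: 14.85
tool_pos: [494.5, 23.0, 111.0]
tool_rot: [-0.019, 0.988, 0.004, 0.15]
contact_force: [-0.6, 0.5, -0.4]
grip_width: 59.8
gripper_force: 0.0
```

>>> {"name": "play_rows", "arguments": {
  "deltas": "0 0 0 0 0 0 1; 0 0 0 0 0 0 1; 0 0 0 0 0 0 1; 0 0 0 0 0 0 1; 0 0 0 0 0 0 1; 0 0 0 0 0 0 1; 0 0 0 0 0 0 1"
}}

```text
t: 15.43
tool_pos: [492.0, 23.4, 112.7]
tool_rot: [-0.019, 0.988, 0.004, 0.151]
contact_force: [-1.7, -0.4, 4.6]
grip_width: 31.2
gripper_force: 30.0
```

>>> {"name": "play_rows", "arguments": {
  "deltas": "0 0 0 12 0 12 1; 0 0 0 15 0 15 1; 0 0 0 10 0 25 1; 0 0 0 0 0 38 1; 0 0 0 0 0 38 1; 0 0.112 0 0 -10 30 1; 0 0.112 0 0 -20 25 1; 0 0.112 0 0 -25 20 1; 0 0.112 0 0 -25 10 1; 0 0.112 0 0 -25 0 1; 0 0.112 0 0 -25 0 1; 0 0.112 0 0 -25 0 1"
}}

```text
t: 16.43
tool_pos: [530.0, -126.3, 313.8]
tool_rot: [-0.016, 0.976, 0.011, -0.218]
contact_force: [-0.0, 0.3, -1.3]
grip_width: 31.1
gripper_force: 30.0
```

>>> {"name": "play_rows", "arguments": {
  "deltas": "0 0 0.077 0 -25 0 1; 0 0 0.077 0 -25 0 1; 0 0 0.078 0 -25 0 1; 0 0 0 0 -20 0 1; 0 0 0 0 0 0 1; 0 0 0 0 0 0 1"
}}

```text
t: 16.93
tool_pos: [529.2, -220.4, 312.1]
tool_rot: [-0.128, 0.968, -0.013, -0.217]
contact_force: [0.1, 0.5, -0.0]
grip_width: 31.2
gripper_force: 30.0
```

```bash
cat >> h.py <<'E'
def dip(c,off,box):
    P,px=wood(c,off,box)
    for z in np.arange(np.floor(P[:,2].min()/20)*20,P[:,2].max(),20):
        a=P[(P[:,2]>=z)&(P[:,2]<z+20)]
        if len(a)>2: print(z,len(a),'x',np.percentile(a[:,0],[3,50,97]).round(1),'y',np.percentile(a[:,1],[3,50,97]).round(1))
    print('z',P[:,2].min().round(1),P[:,2].max().round(1))
E
python3 - <<'E'
from h import *
o=env.get_obs(); print(o['tool_pos'],o['tool_rot'],o['q'].round(2),o['grip_width'])
tp=o['tool_pos']; x,y=tp[:2]; c=cap('side'); dip(c,SO,((x-90,x+120),(y-70,y+70),(tp[2]-220,tp[2]+70)))
E
```

```text
[ 529.20905174 -220.42545938  312.07113495] [-0.12847226  0.96763818 -0.01276606 -0.21681389] [-0.44  0.56  1.14 -0.26  1.8  -2.29] 31.226910372183077
160.0 8 x [553.4 557.7 561.9] y [-206.4 -204.8 -202.5]
180.0 28 x [551.2 557.1 564.8] y [-209.1 -205.2 -201.1]
200.0 30 x [549.6 556.4 563.2] y [-210.7 -205.8 -200.9]
220.0 37 x [548.  555.9 563.8] y [-213.8 -206.9 -202.6]
240.0 40 x [546.3 554.2 562.2] y [-216.  -207.9 -204.3]
260.0 39 x [544.8 552.6 560.4] y [-219.1 -209.  -204.7]
280.0 44 x [543.2 551.  558.8] y [-218.4 -210.3 -205.6]
300.0 42 x [542.1 550.4 557.1] y [-220.3 -211.2 -207.5]
320.0 25 x [528.8 550.1 557.6] y [-210.  -204.6 -194.1]
340.0 5 x [528.7 547.9 550.4] y [-199.1 -194.4 -191.7]
z 173.2 381.8
```

>>> {"name": "play_rows", "arguments": {
  "deltas": "-0.02 0.03 0 -2 -18 0 1; -0.02 0.025 0 -1 -18 0 1; 0 0 0 -1 -18 0 1; 0 0 0 0 0 0 1; 0 0 0 0 0 0 1; 0 0 0 0 0 0 1"
}}

```text
t: 17.48
tool_pos: [525.5, -273.4, 312.9]
tool_rot: [-0.125, 0.961, -0.029, -0.245]
contact_force: [-0.4, -0.3, -0.6]
grip_width: 30.8
gripper_force: 30.0
```

```bash
python3 - <<'E'
from h import *
o=env.get_obs(); print(o['tool_pos'],o['tool_rot'],o['grip_width'])
tp=o['tool_pos']; x,y=tp[:2]; c=cap('side'); dip(c,SO,((x-50,x+80),(y-50,y+50),(tp[2]-220,tp[2]+70))); lid(c)
t=cap('top')
e=np.array([.9636,.2672]);f=np.array([-.2672,.9636])
for n,cc,of in(('s',c,SO),('t',t,TO)):
    q=(pts(cc)+of).reshape(-1,3); d=(q[:,:2]-[546.2,-269.6]); L=np.c_[d@e,d@f]
    m=(abs(q[:,2]-115)<5)&(np.abs(L).max(1)<36); print(n,m.sum(),np.percentile(L[m],[2,98],axis=0).round(1).tolist())
E
```

```text
[ 525.48765969 -273.35888827  312.88268917] [-0.12538444  0.96088575 -0.02879919 -0.24525073] 30.84942024601079
160.0 12 x [540.7 546.5 554.1] y [-265.5 -263.4 -258.6]
180.0 34 x [541.3 549.7 556. ] y [-271.4 -263.3 -258. ]
200.0 31 x [540.1 548.1 556.3] y [-272.8 -262.6 -258.4]
220.0 34 x [540.4 548.8 555. ] y [-270.7 -263.6 -259.8]
240.0 36 x [539.2 547.2 553.1] y [-269.2 -262.5 -258.7]
260.0 39 x [539.9 548.  554.1] y [-272.5 -263.3 -259.7]
280.0 34 x [538.5 546.5 554.4] y [-270.2 -263.4 -260. ]
300.0 40 x [539.3 547.2 553.1] y [-269.3 -262.4 -259.5]
320.0 20 x [530.9 548.3 554.9] y [-261.3 -254.7 -243.3]
340.0 3 x [546.3 546.4 548.9] y [-244.9 -243.8 -243.7]
z 172.9 346.7
-65 16 [-6. -5. -4. -3. -3. -2. -0.  2.] -34.0 29.0
-57 34 [-8. -7. -4. -4. -3. -3. -2. -1.  0.] -32.0 27.0
-49 16 [-7. -6. -5. -3. -2. -2. -1. -0.] -27.0 31.0
-41 19 [-7. -7. -6. -6. -5. -3. -3. -2. 60. 66.] -33.0 29.0
-33 34 [-8. -7. -4. -3. 54. 61. 65. 71. 74.] -31.0 32.0
-25 31 [-7. -6. -5. -4. -2. 55. 60. 63. 68. 71. 75.] -32.0 30.0
-17 19 [-7. -6. -6. -5. -5. -5. -4. -3. -1.  1.] -33.0 30.0
-9 34 [-8. -6. -5. -3. -3. -2. -1.  0.  2.] -29.0 30.0
-1 12 [-0.  2.  3.  4.  4.  6.  8. 11. 14. 16. 16. 17.] -17.0 30.0
7 21 [ 9. 14. 18. 25. 26. 30. 32. 33. 36. 43. 44.] -26.0 29.0
15 48 [21. 28. 40. 51. 53. 53. 55. 56.] -28.0 31.0
23 14 [11. 19. 19. 21. 21. 22. 24. 25. 25. 25. 26. 27. 53. 55.] -24.0 5.0
31 14 [12. 16. 18. 19. 19. 21. 22. 23. 23. 24. 26. 26. 27. 28.] -6.0 8.0
39 27 [ 7. 12. 19. 22. 23. 24. 25. 27. 29.] -13.0 16.0
47 26 [ 5. 14. 19. 21. 23. 24. 25. 26. 27.] -9.0 13.0
55 6 [19. 21. 21. 22. 22. 25.] -7.0 9.0
s 130 [[-29.9, -31.2], [31.4, 29.4]]
t 51 [[-29.8, -28.6], [26.8, 19.5]]
```

The dipper hangs vertical with its axis at about (548,-267), against a holder centre of about (547,-270). I'll shift it slightly and lower it.

>>> {"name": "play_rows", "arguments": {
  "deltas": "0 0 0 -1 -3 0 1; 0 0 0 0 0 -20 1; 0 0 0 0 0 -20 1; 0 0 0 0 0 -20 1; 0 0 0 0 0 -18 1; 0 0 0 0 0 0 1; 0 0 0 0 0 0 1"
}}

```text
t: 18.17
tool_pos: [524.1, -276.7, 234.3]
tool_rot: [-0.126, 0.961, -0.029, -0.246]
contact_force: [-0.2, -0.7, 0.1]
grip_width: 31.0
gripper_force: 30.0
```

```bash
python3 - <<'E'
from h import *
o=env.get_obs(); tp=o['tool_pos']; print(tp,o['contact_force']); x,y=tp[:2]; c=cap('side'); dip(c,SO,((x-50,x+80),(y-50,y+50),(tp[2]-220,tp[2]+70)))
E
```

```text
[ 524.13512452 -276.65642072  234.33806884] [-0.23671511 -0.69890973  0.0767436 ]
100.0 21 x [540.1 546.  552. ] y [-269.4 -266.3 -262. ]
120.0 23 x [538.6 544.3 550.3] y [-269.2 -265.2 -262.7]
140.0 28 x [539.  545.2 551.3] y [-269.8 -265.4 -260.9]
160.0 25 x [537.9 545.8 552.2] y [-270.  -265.9 -260.8]
180.0 37 x [538.3 544.7 553.2] y [-274.1 -266.6 -262.9]
200.0 29 x [537.  545.1 551.2] y [-269.7 -266.  -262.9]
220.0 34 x [537.6 545.9 552.1] y [-274.1 -266.5 -263.5]
240.0 17 x [525.4 542.  551.2] y [-266.5 -256.2 -247.9]
z 98.6 271.7
```

>>> {"name": "play_rows", "arguments": {
  "deltas": "0 0 0 0.5 0 -18 1; 0 0 0 0 0 -20 1; 0 0 0 0 0 -20 1; 0 0 0 0 0 -14 1; 0 0 0 0 0 -6 1; 0 0 0 0 0 0 1; 0 0 0 0 0 0 1"
}}

```text
t: 18.8
tool_pos: [525.7, -277.5, 157.7]
tool_rot: [-0.125, 0.961, -0.03, -0.245]
contact_force: [1.2, -0.5, 0.1]
grip_width: 31.2
gripper_force: 30.0
```

>>> {"name": "play_rows", "arguments": {
  "deltas": "0 0 0 0 0 -4 1; 0 0 0 0 0 -2 1; 0 0 0 0 0 0 0.2; 0 0 0 0 0 0 0; 0 0 0 0 0 0 -0.2; 0 0 0 0 0 0 -0.4; 0 0 0 0 0 0 -0.5; 0 0 0 0 0 0 -0.5; 0 0 0 0 0 0 -0.5"
}}

```text
t: 19.55
tool_pos: [525.2, -277.1, 150.8]
tool_rot: [-0.125, 0.961, -0.029, -0.245]
contact_force: [-0.1, 0.2, -0.2]
grip_width: 62.8
gripper_force: 0.0
```

```bash
python3 - <<'E'
from h import *
o=env.get_obs(); tp=o['tool_pos']; print(tp,o['contact_force'],o['grip_width']); x,y=tp[:2]; c=cap('side'); dip(c,SO,((x-70,x+90),(y-70,y+70),(80,280)))
E
```

```text
[ 525.16156997 -277.06235596  150.82813151] [-0.10069673  0.20309397 -0.21788588] 62.76361250930311
80.0 5 x [543.1 548.8 551.8] y [-270.7 -267.2 -266.5]
100.0 24 x [539.2 546.1 552.5] y [-279.7 -266.9 -264.2]
120.0 24 x [538.6 544.7 550.4] y [-269.7 -267.8 -263.1]
140.0 15 x [539.  547.8 551.1] y [-269.5 -265.3 -262.7]
160.0 3 x [540.4 543.1 548.2] y [-260.7 -233.6 -231.2]
180.0 3 x [540.5 543.3 546.2] y [-234.1 -232.9 -226.2]
200.0 7 x [569.6 574.4 576.9] y [-307.9 -302.8 -299.3]
220.0 10 x [598.3 609.6 614.5] y [-295.3 -283.9 -226.4]
240.0 26 x [527.4 565.2 601. ] y [-310.9 -253.7 -220.8]
260.0 27 x [549.7 575.1 609.3] y [-309.3 -252.1 -240.2]
z 97.2 277.4
```

>>> {"name": "play_rows", "arguments": {
  "deltas": "0 0 0 4 1 10 -0.5; 0 0 0 10 2.7 20 -0.5; 0 0 0 12 3.3 25 -0.5; 0 0 0 10 2.7 30 -0.5; 0 0 0 0 0 38 -0.5; 0 0 0 0 0 30 -0.5; 0 0 0 0 60 20 -0.5; 0 0 0 0 60 0 -0.5; 0 0 0 0 60 0 -0.5; 0 0 0 0 60 0 -0.5; 0 0 0 0 0 0 -0.5; 0 0 0 0 0 0 -0.5"
}}

```text
t: 20.6
tool_pos: [561.5, -100.4, 318.1]
tool_rot: [-0.128, 0.961, -0.03, -0.245]
contact_force: [0.5, 0.1, -0.2]
grip_width: 65.4
gripper_force: 0.0
```

```bash
python3 - <<'E'
from h import *
o=env.get_obs(); print(o['tool_pos'],o['contact_force'],o['joint_velocities'].round(3)); c=cap('side'); dip(c,SO,((470,640),(-340,-200),(80,300))); lid(c)
im=c['img'][95:205,295:425]; cv2.imwrite('pics/end.png',cv2.resize(im,None,fx=5,fy=5,interpolation=cv2.INTER_CUBIC)[...,::-1])
E
```

```text
[ 561.49313877 -100.40267786  318.10185521] [ 0.50914046  0.08504413 -0.15110109] [-0.059  0.015 -0.012 -0.026 -0.011 -0.004]
100.0 22 x [540.1 546.2 552.2] y [-271.1 -266.  -262.9]
120.0 23 x [540.3 544.5 550.4] y [-272.6 -266.  -263.2]
140.0 22 x [539.1 545.3 551.1] y [-271.3 -266.8 -263.6]
160.0 30 x [531.9 540.6 551.6] y [-269.3 -262.5 -256.4]
180.0 63 x [530.7 543.9 558.7] y [-270.7 -262.8 -256.5]
200.0 41 x [531.3 544.7 555.5] y [-282.7 -267.5 -259.8]
z 97.8 211.1
-65 16 [-6. -5. -4. -3. -2. -1. -1.  2.] -32.0 26.0
-57 35 [-8. -6. -5. -5. -5. -3. -2. -2. -1.] -34.0 30.0
-49 14 [-5. -4. -3. -3. -2. -2. -2. -2.  1. 52. 55. 61. 67. 67.] -23.0 27.0
-41 43 [-7. -5.  2. 19. 25. 46. 55. 61. 71.] -4.0 29.0
-33 61 [-7. -4. -1.  8. 20. 30. 39. 57. 68.] -29.0 28.0
-25 52 [-8. -4. -2.  1. 20. 30. 49. 67. 73.] -28.0 30.0
-17 16 [-7. -6. -5. -4. -3. -3. -3. -2.] -31.0 31.0
-9 34 [-7. -5. -4. -3. -2. -2. -1. -0.  2.] -30.0 31.0
-1 11 [ 2.  2.  3.  6.  7.  8. 10. 10. 14. 14. 17.] -15.0 30.0
7 22 [12. 16. 19. 23. 25. 29. 32. 32. 37. 42. 44.] -25.0 30.0
15 40 [20. 24. 30. 45. 51. 53. 54. 55.] -12.0 29.0
23 13 [17. 21. 22. 23. 24. 25. 26. 27. 28. 29. 30. 54. 55.] -12.0 6.0
31 14 [14. 18. 19. 20. 20. 20. 21. 21. 22. 22. 24. 25. 26. 27.] -5.0 10.0
39 27 [ 5. 12. 14. 18. 22. 24. 25. 26. 28.] -11.0 14.0
47 25 [ 2. 14. 16. 20. 23. 25. 26. 28. 30.] -8.0 14.0
55 8 [18. 25. 26. 26. 27. 27. 28. 29.] -4.0 12.0
```

View pics/end.png

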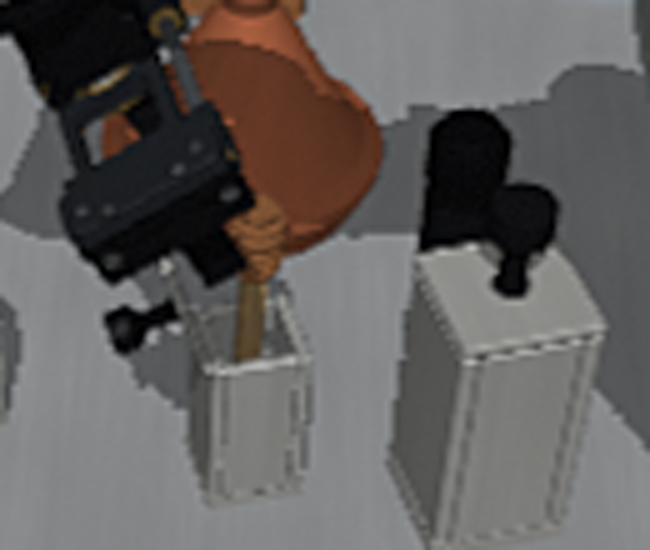

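The picture shows the dipper standing in the holder, head at (258,235). The top is at about 210 mm, so the tail is on the floor. The lid is open on its stop, the knob at (125,330), and the hand is clear. I'm handing in.

```bash
python3 -c "
from rig import workorder
print(workorder.close_job())"
```

```text
the job is handed in; nothing more can be done
None
```

The job is handed in (no verdict was shown): the lid was opened to its stop, the dipper was laid on the stand and regrasped by its head, and it now stands tail down in the holder with the lid open.

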